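Find and mark the high spot of a flange on the runout stand

TASK

Turn the flange slowly by its crank knob (never faster than about one turn in four seconds), feel where its highest spot rubs hardest on the sprung pointer, and leave it stopped with that highest spot right under the pointer; there is also a lesser swell, which is not the one wanted. Then stand the small steel marker upright on top of the flange, at the rim right next to the pointer tip, setting it down gently and without turning the flange off its high spot. Do not touch the pointer, leave the other things on the table where they lie, and let go of everything.

Things in the scene. Friction and masses are not known exactly. Their poses are not given: they have to be found in the camera images.
- stand: Runout stand, fixed: square grey base 160 x 160 x 12 mm, blue bearing housing, upright spindle. Origin: on the table surface, on the spindle axis; z up; its +y axis points from the spindle to the pointer tip. It carries the crank and the flange, which turn together without slip, endlessly, either way round, and stay where left. The bare bearing takes about 2.5 N at the knob to turn.
- wheel (a joint): Angle of the crank and flange about the upright spindle (rad), growing counterclockwise seen from above; 0 when the knob lies on the stand's +x axis, pi/2 when the knob lies towards the pointer. 2 pi is one turn.
- knob (a point): Grip point of the crank knob: a black upright cylinder 24 mm in diameter, 84 to 136 mm above the table, spinning freely on its pin, so the hand need not turn with it. The point is on the knob's axis, 111 mm above the table and 66 mm from the spindle axis. A crank arm 22 mm wide (top at 84 mm) runs from it over the flange to a hub 52 mm wide (top at 94 mm).
- flange_top (a point): Centre of the flat top face, 75 mm above the table, of the round steel flange, nominally 220 mm in diameter and 25 mm thick. Its rim has one high spot, about 4 mm proud at the crest, falling smoothly to nothing 25 degrees to each side, and one lesser swell, 2 mm proud, 18 degrees to each side, 149 degrees counterclockwise (from above) from the high spot.
- hub (a point): Top of the hub on the spindle axis, 86 mm above the table (a nut on it reaches 94 mm). The flange is clamped at an unknown angle to the crank: its high spot lies 70 to 290 degrees counterclockwise (from above) of the knob, so the knob is never at the pointer when the high spot is. At the start the high spot is at least 35 degrees off the pointer.
- pointer: Pointer on a black magnetic foot (50 x 50 x 45 mm), fixed, highest part 73 mm above the table. Origin: on the table, 190 mm from the spindle axis along the stand's +y. From there the pointer reaches back to the rim along its own -y, with a sprung brass-tipped plunger that just clears the round rim and is pushed in by the swells: about 20 N on the high spot's crest, 8 N on the lesser one's.
- pointer_tip (a point): Rest position of the pointer's tip at the rim (fixed; does not follow the plunger), 110 mm from the spindle axis, 62.5 mm above the table. Turning the knob gets heavier, by some 4 to 7 N over the bearing alone, while the high spot climbs onto the tip, and eases past the crest; less than half as much at the lesser swell.
- marker: The marker: a plain steel button standing upright, foot 28 mm in diameter and 8 mm high, above it a round stem 20 mm in diameter up to 42 mm; 110 g. Origin: centre of its underside; z up.
- pipe_stub: Bystander: steel pipe offcut, 42 mm outside diameter, 35 mm high, upright. Origin: centre of underside.
- paste_jar: Bystander: white jar, 42 mm in diameter, 55 mm high. Origin: centre of underside.
- slot_plate: Bystander: flat steel plate with cut-outs, 140 x 110 x 6 mm. Origin: centre of underside.
- square: Bystander: flat steel L-shaped plate, legs 130 and 94 mm, 6 mm thick. Origin: under the middle of the long leg.
- hammer: Bystander: hammer lying on the table, about 300 mm long.
Things that resemble listed ones, but are neither listed nor needed, are in the scene too. Of the things that look like the stand, the largest one is meant.

How it is judged:
By the outcome, as a careful person would: the job done as asked, in the order asked, and still so for the second after the job is handed in, with the robot touching nothing.
It also fails if it takes over 72 s, if anything falls off the work surface, if the arm or the gripper's body presses on something with over 40 N, if the wrist force passes 120 N, or if a joint passes its speed limit or range.

ROBOT

A 6-joint arm with a two-finger parallel gripper is mounted at the origin on the work surface. World frame = base frame: x ahead of the robot, y to its left, z up, the work surface at z = 0. Lengths are in m, angles in rad, forces in N, time in s.
With the tool pointing down it reaches from about 0.275 to 0.85 m from the base axis. Payload 5.2 kg.
Tool frame: the origin (TCP) lies between the finger pads; the fingertips stand 17 mm ahead of it and the grasp point (between the pads) lies 2 mm behind it (bot.tip_reach is the distance from the TCP to the fingertips, in m); z points along the fingers, y is the direction in which the jaws open and shut (so a half turn about z gives the same grasp; the last joint's range is limited). The gripper opens to 85 mm and grips with 20 to 120 N. Pads are 22 mm wide; open, the fingers measure 114 mm over their backs; the gripper's body (76 mm by 85 mm) begins 54 mm behind the grasp point. The pads swing forward as they close: fully open they stand 13 mm farther back than shut.
Start: joints at [-1.31, 0.259, 1.535, -0, 1.348, -0.203], TCP at [0.246, -0.492, 0.248] pointing down, gripper open.
Joint ranges: [-3.14, 3.14], [-0.91, 2.08], [0.19, 2.58], [-1.22, 4.36], [0.22, 2.71], [-3.12, 3.12]. Speed limits (rad/s): [2.57, 2.57, 3.14, 3.14, 3.14, 3.14].

INTERFACE

Orientations are given as a unit quaternion [w, x, y, z].
In Python, from rig import telemetry, viewer, job, bot gives the robot as it stands. The module is installed in compiled form; this text tells all that it offers.
- The arm moves only by the tool apply_moves, never from a script. Its argument "rows" is a list of rows, each an object of numbers: "tx", "ty", "tz": the shift along the tool's x, y, z in m; "ax", "ay", "az": the turn, a rotation vector about the tool's x, y, z in degrees; "fingers": the closure in counts, from 0 (fully open) to 255 (shut). In form: [{"tx": .., "ty": .., "tz": .., "ax": .., "ay": .., "az": .., "fingers": ..}, ...]. A call has 1 to 10 rows; each row shifts and turns the commanded pose from where the row before left it, along the tool's axes as they then stand; what a row does not reach is not made up. A row lasts 1/12 s, in which the tool goes at most 41.7 mm and 7.16 degrees, less where a joint would pass 70% of its speed; a pose out of reach is approached as far as the arm can. A call with a gripper value outside its range is refused whole. The fingers move at their own pace and stop on an object; "grip_force" is the grip in N (left out, the last holds). Time passes only in rows, so rows that do not move let the fingers close. It gives the time, the measured TCP pose, the force and the opening at its end, in the units of the state.
- telemetry.read_state(): the state, without advancing time (a new reading comes with each control period).
- viewer.grab_frame(name): name is "scene" or "top" or "wrist"; returns the picture (480x640x3 uint8, red, green, blue); there is no depth.
- viewer.camera_params(name): a dict with "mtx" (3x3 intrinsics, pixels), "extrinsics" (4x4, takes a point from camera to world coordinates). Camera axes: x right, y up, looking along -z (the intrinsics and any distortion apply to the point x, -y, -z); pixel columns grow to the right and rows downward; lengths in m; the calibration is good to about 2 mm. A picture is of the moment at which its call begins: read the wrist's pose just before it. camera_params takes no time and is no camera call; for the wrist camera it gives the pose at the moment of the call.
- job.sign_off(): hands the job in, once; it reports no verdict.
The state is a dict: "t": time; "q": joint angles; "qd": joint speeds; "joint_torque": joint torques, N m; "position": TCP position; "ee_rot": TCP orientation; "wrist_force": force on the tool from outside, world axes, zero at the start; "wrist_torque": the same for the moment, N m; "grip_width": opening from 0.0 (shut) to 1.0 (fully open).
Only numpy, scipy, OpenCV 4.12 (cv2) and the standard library are available. Lean on these libraries where they do the work, as an engineer would, in place of code of your own. Each camera call takes 0.05 s, during which the arm holds its last target.

## Working session

There is one attempt and no reset: what is moved stays moved. The work goes in short steps, Python scripts to look and compute and a tool call to move; the robot and the scene stay as the last step left them, time stands still between calls to the robot, and variables do not carry over. Pictures are saved under pics/ and viewed, and the job is handed in when it is done.

Besides the shell and the picture viewer there is one more tool, called after ">>>" by a JSON object that holds its "fn" and its "kwargs", one argument or row to a line. apply_moves: Moves the arm, as the interface text tells. Its arguments: {"type":"object","properties":{"rows":{"type":"array"},"grip_force":{"type":"number"}},"required":["rows"]}

```bash
mkdir -p pics; cat > h.py <<'E'
import numpy as np, cv2
from rig import telemetry, viewer, job, bot
def grab(name,fn):
    p=viewer.camera_params(name); f=viewer.grab_frame(name)
    cv2.imwrite('pics/'+fn,f[:,:,::-1]); return f,p
def back(p,uv,z):
    K=np.array(p['mtx']);E=np.array(p['extrinsics'])
    uv=np.atleast_2d(uv); d=np.linalg.inv(K)@np.c_[uv,np.ones(len(uv))].T
    d=np.array([d[0],-d[1],-d[2]]); w=E[:3,:3]@d; o=E[:3,3]
    return np.array([o+w[:,i]*(z-o[2])/w[2,i] for i in range(w.shape[1])])
def proj(p,X):
    K=np.array(p['mtx']);E=np.array(p['extrinsics'])
    X=np.atleast_2d(X); c=(E[:3,:3].T@(X-E[:3,3]).T); c=np.array([c[0],-c[1],-c[2]])
    u=K@c; return (u[:2]/u[2]).T
E
python3 - <<'E'
from h import *
np.set_printoptions(precision=4,suppress=True)
for n in ['scene','top','wrist']:
    f,p=grab(n,n+'0.png'); print(n,p)
print(telemetry.read_state()); print(bot.tip_reach,[a for a in dir(bot) if a[0]!='_'])
E
```

```text
scene {'mtx': array([[622.5743,   0.    , 320.9082],
       [  0.    , 622.5743, 240.2101],
       [  0.    ,   0.    ,   1.    ]]), 'extrinsics': array([[ 0.8093, -0.4022,  0.4281,  1.1431],
       [ 0.5873,  0.5449, -0.5984, -0.7881],
       [ 0.0074,  0.7358,  0.6772,  1.0317],
       [ 0.    ,  0.    ,  0.    ,  1.    ]])}
top {'mtx': array([[468.1766,   0.    , 315.3781],
       [  0.    , 468.1766, 245.767 ],
       [  0.    ,   0.    ,   1.    ]]), 'extrinsics': array([[ 0.022 ,  0.992 , -0.1242,  0.3895],
       [-0.9997,  0.023 ,  0.0068,  0.0309],
       [ 0.0096,  0.124 ,  0.9922,  1.3496],
       [ 0.    ,  0.    ,  0.    ,  1.    ]])}
wrist {'mtx': array([[410.2659,   0.    , 318.8887],
       [  0.    , 410.2659, 239.4761],
       [  0.    ,   0.    ,   1.    ]]), 'extrinsics': array([[ 0.4485,  0.854 ,  0.2638,  0.3139],
       [-0.8938,  0.4294,  0.1292, -0.4575],
       [-0.0029, -0.2938,  0.9559,  0.3738],
       [ 0.    ,  0.    ,  0.    ,  1.    ]])}
{'t': 0.15, 'q': array([-1.3098,  0.2592,  1.5358, -0.    ,  1.348 , -0.2028]), 'qd': array([-0.0006, -0.0016, -0.0034,  0.0016, -0.0004,  0.0003]), 'joint_torque': array([  0.0029, -44.6379, -29.0821,  -0.0002,   0.0081,  -0.    ]), 'position': array([ 0.246 , -0.4915,  0.2477]), 'ee_rot': array([-0.0007,  0.9732,  0.2298, -0.    ]), 'wrist_force': array([-0.7326,  0.0564, -0.4064]), 'wrist_torque': array([-0.0091, -0.0011,  0.044 ]), 'grip_width': 0.9996347940433896}
0.017 ['IKError', 'tip_reach']
```

View pics/scene0.png

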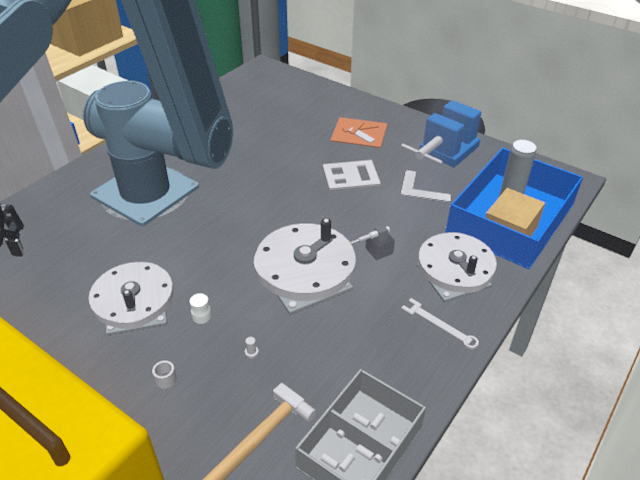

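View pics/top0.png

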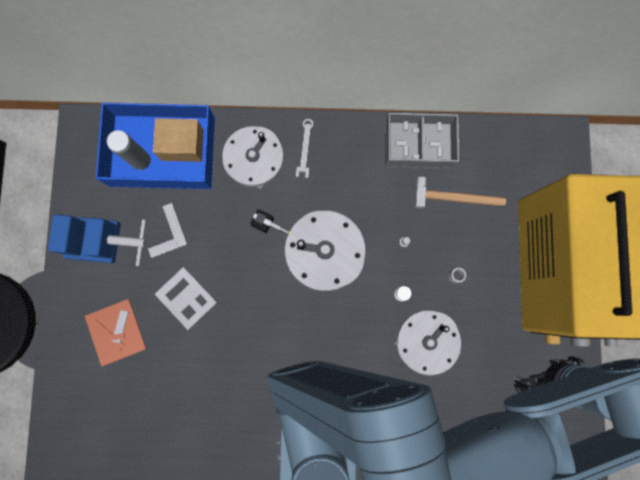

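View pics/wrist0.png

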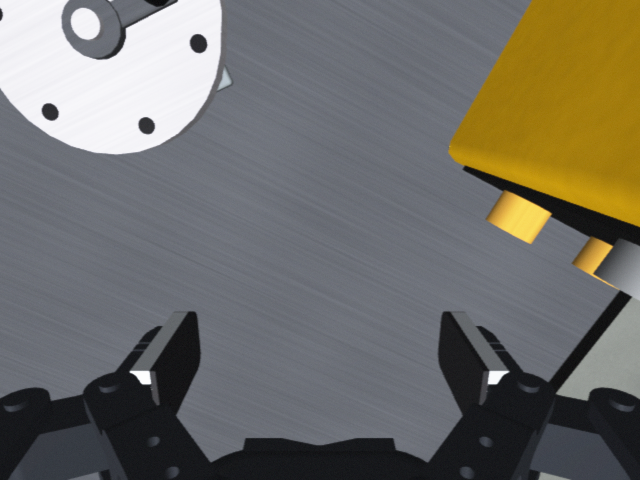

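The largest flange sits at top px (325,250) and scene px (304,260), with the pointer up-left of it. The smaller look-alikes are at top (252,155) and (430,342). Marker candidates are the small button at top (404,241) / scene (251,347), the pipe stub at (458,275), the jar at (403,293), and the bits in the tray at (425,140). I'll check close crops next.

```bash
python3 - <<'E'
from h import *
f=cv2.imread('pics/top0.png'); cv2.imwrite('pics/tc.png',cv2.resize(f[190:310,240:420],None,fx=4.4,fy=4.4,interpolation=cv2.INTER_CUBIC))
f=cv2.imread('pics/scene0.png'); cv2.imwrite('pics/sc.png',cv2.resize(f[210:370,230:420],None,fx=3.7,fy=3.7,interpolation=cv2.INTER_CUBIC))
E
```

```text
(no output)
```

View pics/tc.png

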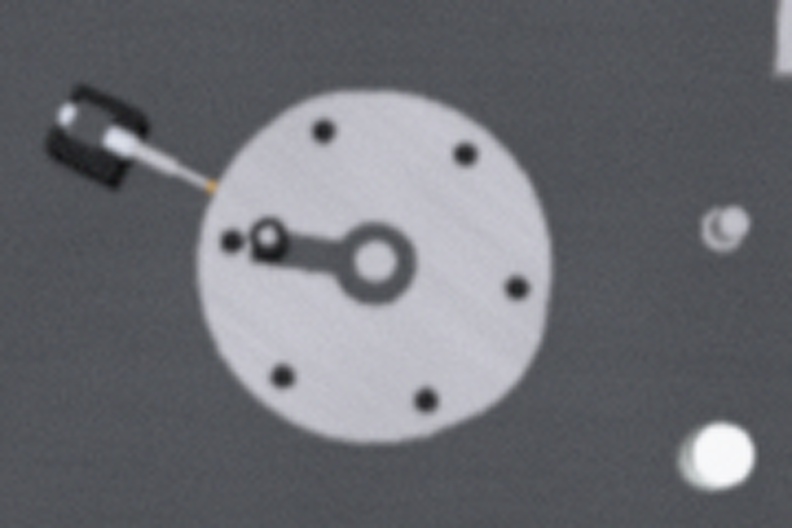

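View pics/sc.png

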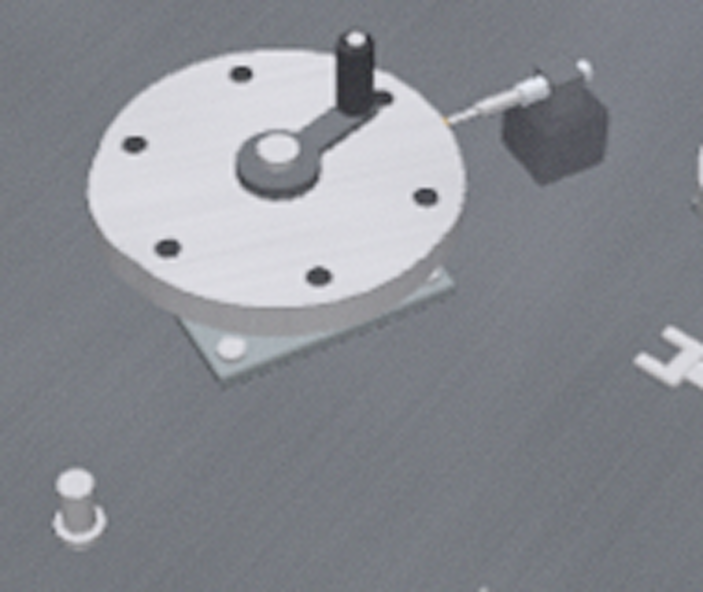

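```bash
cat > prof.py <<'E'
from h import *
from scipy.optimize import least_squares
def profile(f,p,c0,z=0.075):
    g=cv2.GaussianBlur(cv2.cvtColor(f,cv2.COLOR_RGB2GRAY),(0,0),0.7).astype(np.float32)
    th=np.radians(np.arange(0,360,2)); rr=np.arange(0.098,0.124,0.0005)
    c=np.array(c0)
    for it in range(4):
        R=[]
        for t in th:
            X=np.c_[c[0]+rr*np.cos(t),c[1]+rr*np.sin(t),np.full(len(rr),z)]
            uv=proj(p,X).astype(np.float32)
            v=cv2.remap(g,uv[:,0].reshape(1,-1),uv[:,1].reshape(1,-1),cv2.INTER_CUBIC)[0]
            d=-np.gradient(v); k=d.argmax(); w=np.clip(d[max(0,k-5):k+6],0,None)
            R.append((w*rr[max(0,k-5):k+6]).sum()/w.sum())
        R=np.array(R)
        s=least_squares(lambda q:(R-(q[0]+q[1]*np.cos(th)+q[2]*np.sin(th)))*1000,[.11,0,0],loss='soft_l1',f_scale=0.3).x
        c=c+s[1:]
    return c,s[0],np.degrees(th),R-(s[0]+s[1]*np.cos(th)+s[2]*np.sin(th))
E
python3 - <<'E'
from prof import *
np.set_printoptions(precision=4,suppress=True,linewidth=150)
f=cv2.imread('pics/top0.png')[:,:,::-1].copy(); p=viewer.camera_params('top')
c0=back(p,[325,250],.075)[0][:2]
c,r,t,d=profile(f,p,c0); print(c,r); 
for i in range(0,180,20): print(t[i],(d[i:i+20]*1000).round(1))
cr=lambda u,v,s=4.4,o=(240,190):[o[0]+(u+.5)/s-.5,o[1]+(v+.5)/s-.5]
print('nut',back(p,[cr(376,261)],.094))
tip=back(p,[cr(212,187)],.0625)[0][:2]; k=back(p,[cr(270,233)],.136)[0][:2]
foot=back(p,[cr(85,117)],.06)[0][:2]
print('tip',tip,np.linalg.norm(tip-c),np.degrees(np.arctan2(*(tip-c)[::-1])))
print('knob',k,np.linalg.norm(k-c),np.degrees(np.arctan2(*(k-c)[::-1])))
print('foot',foot,np.linalg.norm(foot-c),np.degrees(np.arctan2(*(foot-c)[::-1])))
print('marker',back(p,[cr(735,221)],.042),back(p,[cr(720,232)],.006))
ps=viewer.camera_params('scene'); q=lambda u,v:cr(u,v,3.7,(230,210))
print('S marker',back(ps,[q(75,484)],.042),back(ps,[q(79,523)],.008),'knob',back(ps,[q(356,38)],.136),'nut',back(ps,[q(278,149)],.094),'tip',back(ps,[q(447,122)],.0625))
E
```

```text
[ 0.5386 -0.0038] 0.11048561546578346
0.0 [ 0.4 -0.1  0.5  1.   0.5  1.4  1.9  0.4  1.3  2.5  0.9  2.2  1.1  2.   1.3  2.4  1.6  1.1  0.2 -0.3]
40.0 [-0.6 -1.  -1.  -1.5  1.4  1.7 -0.7 -0.7 -0.   0.3  0.3 -0.2 -0.5 -1.3 -0.5  0.3 -0.3  0.3  0.1 -0.7]
80.0 [ 0.8 -0.  -0.4 -0.7 -0.7  0.8  0.7  0.7  0.8 -0.9  0.  -0.1  0.2 -0.3 -0.   1.2  0.  -1.2 -0.1 -0.7]
119.99999999999999 [ 0.3 -0.4 -0.9  0.7  0.7  0.3 -0.1 -0.1 -0.1 -0.5 -0.1 -0.1  0.3  0.7 -1.4 -1.  -0.1  0.7 -0.4 -0.2]
160.0 [-0.8  0.3 -0.9  0.3 -0.  -0.9  0.3  0.3 -0.1 -0.5 -0.7 -0.6 -0.6 -0.1 -0.1  0.2 -1.4 -0.6  0.2  0.7]
200.0 [-0.1 -1.4 -0.3 -0.9  0.1 -0.6  1.1  0.9  0.6  3.1  2.8  2.5  2.5  2.6  2.6  2.6  3.1  3.5  3.8  3.8]
239.99999999999997 [ 2.2  2.5  3.7  2.1  2.7  1.5  0.6  1.1  0.2 -0.2 -1.  -1.3  0.1 -0.2 -0.2 -0.6 -0.2 -0.2 -0.3  0.7]
280.0 [-1.2 -0.5 -0.2 -1.3 -0.6 -1.6 -0.9  0.2 -0.4 -1.1  0.4 -0.3 -0.8 -1.6  0.3 -0.1 -0.5 -0.5 -0.5 -0.4]
320.0 [-0.4  0.   0.4  0.8 -0.8 -0.5  0.4 -1.1 -0.4 -1.6 -0.3  0.8 -0.4 -1.1  0.5 -0.3 -0.7 -1.   0.4  0.5]
nut [[ 0.5386 -0.004   0.094 ]]
tip [0.587  0.0996] 0.11413999687846836 64.88359320454768
knob [0.5489 0.0604] 0.06501430740295834 80.84011381299379
foot [0.6304 0.1816] 0.2069268708260615 63.635594007594456
marker [[ 0.576  -0.2354  0.042 ]] [[ 0.5735 -0.2329  0.006 ]]
S marker [[ 0.5769 -0.2367  0.042 ]] [[ 0.5769 -0.2369  0.008 ]] knob [[0.5468 0.0634 0.136 ]] nut [[ 0.5403 -0.0057  0.094 ]] tip [[0.5896 0.102  0.0625]]
```

The rim profile in the top view already shows a ~3.8 mm swell near 232° (world azimuth) and a ~2 mm swell near 20°. That matches the 149° spacing. The pointer is at about 64°. The marker is the button at about (0.576, -0.236). I'll move above the knob first.

>>> {"fn": "apply_moves", "kwargs": {
  "rows": [
    {"tx": 0.0323,"ty": -0.0224},
    {"tx": 0.0323,"ty": -0.0224},
    {"tx": 0.0323,"ty": -0.0224},
    {"tx": 0.0323,"ty": -0.0224},
    {"tx": 0.0323,"ty": -0.0224},
    {"tx": 0.0323,"ty": -0.0224},
    {"tx": 0.0323,"ty": -0.0224},
    {"tx": 0.0323,"ty": -0.0224},
    {"tx": 0.0323,"ty": -0.0224},
    {"tx": 0.0323,"ty": -0.0224}
  ],
  "grip_force": 25
}}

```text
$.rows[0]: bad value
```

>>> {"fn": "apply_moves", "kwargs": {
  "rows": [
    {"az": -7.05},
    {"az": -7.05},
    {"az": -7.05},
    {"az": -7.05},
    {"az": -7.05},
    {"az": -7.05},
    {"az": -7.05},
    {"az": -7.05},
    {"az": -7.05}
  ]
}}

```text
$.rows[0]: bad value
```

>>> {"fn": "apply_moves", "kwargs": {
  "rows": [
    {"tx": 0.0323,"ty": -0.0224,"tz": 0,"ax": 0,"ay": 0,"az": 0,"fingers": 0},
    {"tx": 0.0323,"ty": -0.0224,"tz": 0,"ax": 0,"ay": 0,"az": 0,"fingers": 0},
    {"tx": 0.0323,"ty": -0.0224,"tz": 0,"ax": 0,"ay": 0,"az": 0,"fingers": 0},
    {"tx": 0.0323,"ty": -0.0224,"tz": 0,"ax": 0,"ay": 0,"az": 0,"fingers": 0},
    {"tx": 0.0323,"ty": -0.0224,"tz": 0,"ax": 0,"ay": 0,"az": 0,"fingers": 0},
    {"tx": 0.0323,"ty": -0.0224,"tz": 0,"ax": 0,"ay": 0,"az": 0,"fingers": 0},
    {"tx": 0.0323,"ty": -0.0224,"tz": 0,"ax": 0,"ay": 0,"az": 0,"fingers": 0},
    {"tx": 0.0323,"ty": -0.0224,"tz": 0,"ax": 0,"ay": 0,"az": 0,"fingers": 0},
    {"tx": 0.0323,"ty": -0.0224,"tz": 0,"ax": 0,"ay": 0,"az": 0,"fingers": 0},
    {"tx": 0.0323,"ty": -0.0224,"tz": 0,"ax": 0,"ay": 0,"az": 0,"fingers": 0}
  ],
  "grip_force": 25
}}

```text
t: 0.98
position: [0.4351, -0.1451, 0.2483]
ee_rot: [0.0, 0.973, 0.23, 0.0]
wrist_force: [1.0, 0.1, 0.4]
grip_width: 1.001
```

>>> {"fn": "apply_moves", "kwargs": {
  "rows": [
    {"tx": 0,"ty": 0,"tz": 0,"ax": 0,"ay": 0,"az": -7.05,"fingers": 0},
    {"tx": 0,"ty": 0,"tz": 0,"ax": 0,"ay": 0,"az": -7.05,"fingers": 0},
    {"tx": 0,"ty": 0,"tz": 0,"ax": 0,"ay": 0,"az": -7.05,"fingers": 0},
    {"tx": 0,"ty": 0,"tz": 0,"ax": 0,"ay": 0,"az": -7.05,"fingers": 0},
    {"tx": 0,"ty": 0,"tz": 0,"ax": 0,"ay": 0,"az": -7.05,"fingers": 0},
    {"tx": 0,"ty": 0,"tz": 0,"ax": 0,"ay": 0,"az": -7.05,"fingers": 0},
    {"tx": 0,"ty": 0,"tz": 0,"ax": 0,"ay": 0,"az": -7.05,"fingers": 0},
    {"tx": 0,"ty": 0,"tz": 0,"ax": 0,"ay": 0,"az": -7.05,"fingers": 0},
    {"tx": 0,"ty": 0,"tz": 0,"ax": 0,"ay": 0,"az": -7.05,"fingers": 0}
  ]
}}

```text
t: 1.73
position: [0.4345, -0.1469, 0.2481]
ee_rot: [-0.0, 0.705, 0.709, -0.0]
wrist_force: [0.0, 0.1, -0.1]
grip_width: 1.003
```

```bash
python3 - <<'E'
from h import *
print(telemetry.read_state())
grab('wrist','w1.png')
print(viewer.camera_params('wrist'))
E
```

```text
{'t': 1.7333, 'q': array([-5.69967322e-01,  9.29535286e-02,  1.74005095e+00, -3.93867294e-05,
        1.30925914e+00, -5.76503305e-01]), 'qd': array([ 1.56280635e-04,  1.70860352e-03, -1.01057267e-04, -2.76477161e-04,
        6.48871893e-04, -1.46494575e+00]), 'joint_torque': array([ 1.31366521e-02, -3.42588937e+01, -2.86271095e+01,  1.36530248e-04,
        4.62335607e-03,  1.95875801e+00]), 'position': array([ 0.43453157, -0.14691211,  0.24805149]), 'ee_rot': array([-3.23954487e-04,  7.04788534e-01,  7.09417373e-01, -8.92395398e-05]), 'wrist_force': array([ 0.02223212,  0.10610655, -0.09534806]), 'wrist_torque': array([-0.03840413,  0.0142653 ,  0.00308375]), 'grip_width': 1.0027749766361564}
{'mtx': array([[410.26587168,   0.        , 318.88869302],
       [  0.        , 410.26587168, 239.47613065],
       [  0.        ,   0.        ,   1.        ]]), 'extrinsics': array([[ 0.99988417, -0.01493209, -0.00294602,  0.43449351],
       [ 0.01514094,  0.95618801,  0.29236149, -0.07140631],
       [-0.00154862, -0.29237223,  0.95630334,  0.37428068],
       [ 0.        ,  0.        ,  0.        ,  1.        ]])}
```

View pics/w1.png

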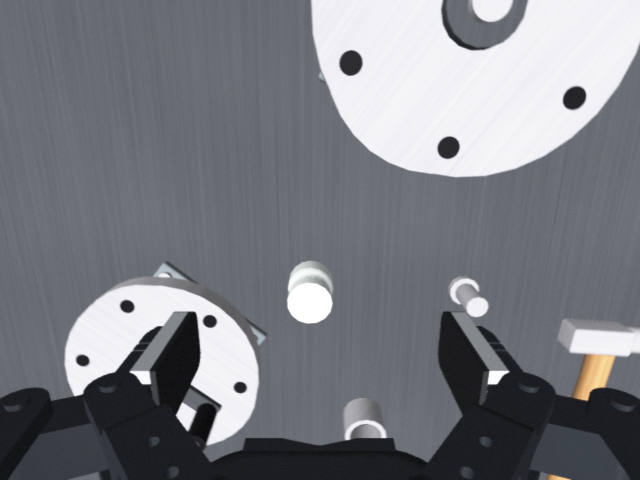

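The wrist view shows the big flange's swell at lower left, about (365,140), and the marker at (465,292). The flange holes look like plain dark discs. Now to go over the knob.

>>> {"fn": "apply_moves", "kwargs": {
  "rows": [
    {"tx": 0.0348,"ty": 0.0189,"tz": 0,"ax": 0,"ay": 0,"az": 0,"fingers": 0},
    {"tx": 0.0348,"ty": 0.0189,"tz": 0,"ax": 0,"ay": 0,"az": 0,"fingers": 0},
    {"tx": 0.0348,"ty": 0.0189,"tz": 0,"ax": 0,"ay": 0,"az": 0,"fingers": 0},
    {"tx": 0.0348,"ty": 0.0189,"tz": 0,"ax": 0,"ay": 0,"az": 0,"fingers": 0},
    {"tx": 0.0348,"ty": 0.0189,"tz": 0,"ax": 0,"ay": 0,"az": 0,"fingers": 0},
    {"tx": 0.0345,"ty": 0.019,"tz": 0,"ax": 0,"ay": 0,"az": 0,"fingers": 0},
    {"tx": 0,"ty": 0,"tz": 0,"ax": 0,"ay": 0,"az": 0,"fingers": 0},
    {"tx": 0,"ty": 0,"tz": 0,"ax": 0,"ay": 0,"az": 0,"fingers": 0}
  ]
}}

```text
t: 2.45
position: [0.5483, 0.0634, 0.2476]
ee_rot: [-0.0, 0.706, 0.708, -0.0]
wrist_force: [-0.6, -0.4, -1.0]
grip_width: 0.997
```

```bash
python3 - <<'E'
from h import *
s=telemetry.read_state();print(s['position'],s['ee_rot'])
f,p=grab('wrist','w2.png'); np.savez('pics/w2.npz',**p)
E
```

```text
[0.54832923 0.06337774 0.24762556] [-4.08800296e-04  7.06369132e-01  7.07843446e-01 -3.72219134e-04]
```

View pics/w2.png

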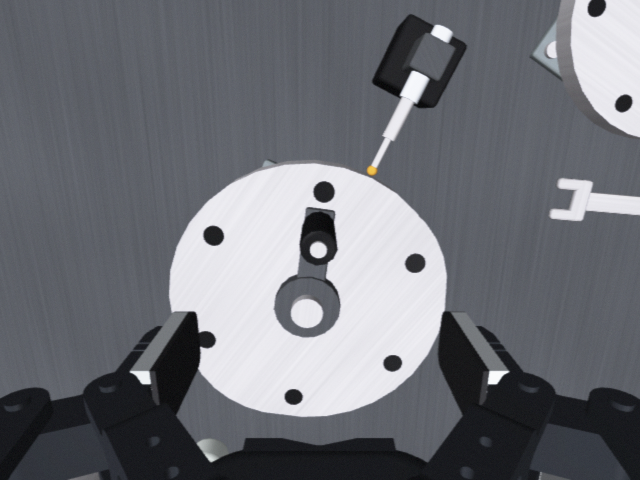

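```bash
python3 - <<'E'
from h import *
np.set_printoptions(precision=4,suppress=True)
p=dict(np.load('pics/w2.npz'))
k=back(p,[319,250],.136)[0]; n=back(p,[307.5,313],.094)[0]; t=back(p,[372,171],.0625)[0]; b=back(p,[413,88],.062)[0]
print('knob',k,'nut',n,'tip',t)
a=lambda v:np.degrees(np.arctan2(v[1],v[0]))
print(a((k-n)[:2]),np.linalg.norm((k-n)[:2]),a((t-n)[:2]),np.linalg.norm((t-n)[:2]),'along rod',a((b-t)[:2]))
f=cv2.imread('pics/w2.png'); cv2.imwrite('pics/w2c.png',cv2.resize(f[150:350,220:420],None,fx=3,fy=3,interpolation=cv2.INTER_CUBIC))
cv2.imwrite('pics/w2d.png',cv2.resize(f[0:190,330:500],None,fx=3,fy=3,interpolation=cv2.INTER_CUBIC))
E
```

```text
knob [0.549  0.0594 0.136 ] nut [ 0.5405 -0.0048  0.094 ] tip [0.5888 0.0979 0.0625]
82.42191037232583 0.06476033893949565 64.81203277618788 0.11341565318476986 along rod 65.49005808953247
```

View pics/w2c.png

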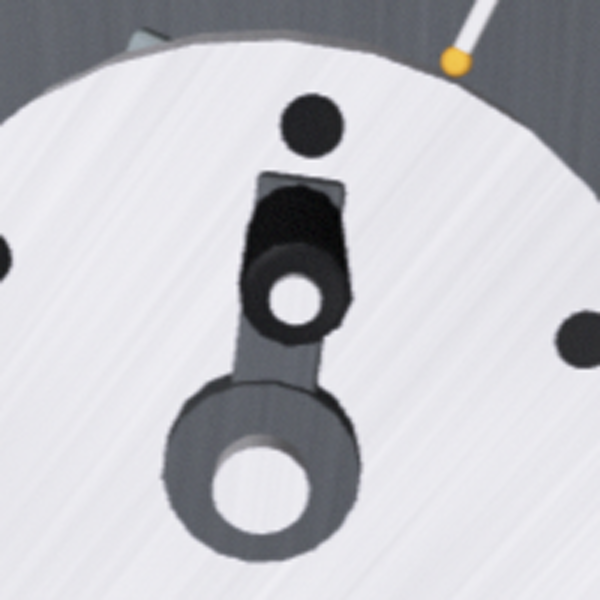

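View pics/w2d.png

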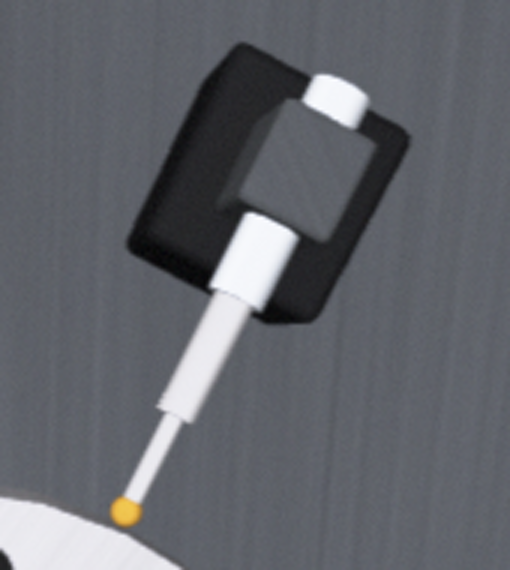

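The wrist view shows the knob top at (319,249), the nut at (307,313) and the brass tip at (372,171). The pointer azimuth is about 65° and the knob about 82°. The other views agree within 2 mm, so I'll lower and grip.

>>> {"fn": "apply_moves", "kwargs": {
  "rows": [
    {"tx": -0.003,"ty": 0.0007,"tz": 0.0337,"ax": 0,"ay": 0,"az": 0,"fingers": 0},
    {"tx": 0,"ty": 0,"tz": 0.0337,"ax": 0,"ay": 0,"az": 0,"fingers": 0},
    {"tx": 0,"ty": 0,"tz": 0.0337,"ax": 0,"ay": 0,"az": 0,"fingers": 0},
    {"tx": 0,"ty": 0,"tz": 0.0335,"ax": 0,"ay": 0,"az": 0,"fingers": 0},
    {"tx": 0,"ty": 0,"tz": 0,"ax": 0,"ay": 0,"az": 0,"fingers": 100},
    {"tx": 0,"ty": 0,"tz": 0,"ax": 0,"ay": 0,"az": 0,"fingers": 150},
    {"tx": 0,"ty": 0,"tz": 0,"ax": 0,"ay": 0,"az": 0,"fingers": 150}
  ],
  "grip_force": 25
}}

```text
t: 3.08
position: [0.5498, 0.0574, 0.1155]
ee_rot: [0.001, 0.708, 0.707, 0.001]
wrist_force: [0.2, 0.0, 0.2]
grip_width: 0.602
```

```bash
python3 - <<'E'
from h import *
s=telemetry.read_state();print(s['t'],s['position'],s['wrist_force'],s['grip_width'])
E
```

```text
3.0833 [0.54976208 0.05736739 0.11548003] [0.24501719 0.01630597 0.24415966] 0.6020046097379579
```

>>> {"fn": "apply_moves", "kwargs": {
  "rows": [
    {"tx": 0.0025,"ty": 0,"tz": 0,"ax": 0,"ay": 0,"az": 0,"fingers": 150},
    {"tx": 0,"ty": 0,"tz": 0,"ax": 0,"ay": 0,"az": 0,"fingers": 200},
    {"tx": 0,"ty": 0,"tz": 0,"ax": 0,"ay": 0,"az": 0,"fingers": 255},
    {"tx": 0,"ty": 0,"tz": 0,"ax": 0,"ay": 0,"az": 0,"fingers": 255},
    {"tx": 0,"ty": 0,"tz": 0,"ax": 0,"ay": 0,"az": 0,"fingers": 255},
    {"tx": 0,"ty": 0,"tz": 0,"ax": 0,"ay": 0,"az": 0,"fingers": 255}
  ],
  "grip_force": 25
}}

```text
t: 3.58
position: [0.55, 0.0609, 0.1161]
ee_rot: [0.002, 0.707, 0.707, 0.001]
wrist_force: [-1.2, -0.1, 6.5]
grip_width: 0.269
```

```bash
python3 - <<'E'
from h import *
s=telemetry.read_state();print(s['t'],s['position'],s['wrist_force'],s['grip_width'])
E
```

```text
3.5833 [0.55003254 0.06092134 0.11612147] [-1.1742208  -0.10220921  6.48627392] 0.2692405134357524
```

Gripped (about 23 mm opening). Next I'll work out the arc rows, clockwise, with the jaw orientation held constant.

```bash
cat > arc.py <<'E'
import numpy as np,sys,json
def rows(a0,a1,n,r=.066,fing=255,per=10):
    a=np.radians(np.linspace(a0,a1,n+1)); x=np.round(r*np.cos(a),4); y=np.round(r*np.sin(a),4)
    L=[{"tx":round(float(y[i+1]-y[i]),4),"ty":round(float(x[i+1]-x[i]),4),"tz":0,"ax":0,"ay":0,"az":0,"fingers":fing} for i in range(n)]
    for i in range(0,n,per): print(round(float(np.degrees(a[min(i+per,n)])),1),json.dumps(L[i:i+per]))
rows(float(sys.argv[1]),float(sys.argv[2]),int(sys.argv[3]),per=int(sys.argv[4]))
E
python3 arc.py 81.5 -48.5 40 10
```

```text
49.0 [{"tx": -0.0007, "ty": 0.0036, "tz": 0, "ax": 0, "ay": 0, "az": 0, "fingers": 255}, {"tx": -0.0008, "ty": 0.0037, "tz": 0, "ax": 0, "ay": 0, "az": 0, "fingers": 255}, {"tx": -0.0011, "ty": 0.0036, "tz": 0, "ax": 0, "ay": 0, "az": 0, "fingers": 255}, {"tx": -0.0013, "ty": 0.0035, "tz": 0, "ax": 0, "ay": 0, "az": 0, "fingers": 255}, {"tx": -0.0015, "ty": 0.0034, "tz": 0, "ax": 0, "ay": 0, "az": 0, "fingers": 255}, {"tx": -0.0016, "ty": 0.0034, "tz": 0, "ax": 0, "ay": 0, "az": 0, "fingers": 255}, {"tx": -0.0019, "ty": 0.0032, "tz": 0, "ax": 0, "ay": 0, "az": 0, "fingers": 255}, {"tx": -0.002, "ty": 0.0032, "tz": 0, "ax": 0, "ay": 0, "az": 0, "fingers": 255}, {"tx": -0.0022, "ty": 0.003, "tz": 0, "ax": 0, "ay": 0, "az": 0, "fingers": 255}, {"tx": -0.0024, "ty": 0.0029, "tz": 0, "ax": 0, "ay": 0, "az": 0, "fingers": 255}]
16.5 [{"tx": -0.0025, "ty": 0.0028, "tz": 0, "ax": 0, "ay": 0, "az": 0, "fingers": 255}, {"tx": -0.0027, "ty": 0.0026, "tz": 0, "ax": 0, "ay": 0, "az": 0, "fingers": 255}, {"tx": -0.0028, "ty": 0.0024, "tz": 0, "ax": 0, "ay": 0, "az": 0, "fingers": 255}, {"tx": -0.0
[... 1555 characters left out ...]
 0, "az": 0, "fingers": 255}, {"tx": -0.0034, "ty": -0.0016, "tz": 0, "ax": 0, "ay": 0, "az": 0, "fingers": 255}, {"tx": -0.0033, "ty": -0.0017, "tz": 0, "ax": 0, "ay": 0, "az": 0, "fingers": 255}, {"tx": -0.0032, "ty": -0.0019, "tz": 0, "ax": 0, "ay": 0, "az": 0, "fingers": 255}, {"tx": -0.0031, "ty": -0.0021, "tz": 0, "ax": 0, "ay": 0, "az": 0, "fingers": 255}, {"tx": -0.003, "ty": -0.0022, "tz": 0, "ax": 0, "ay": 0, "az": 0, "fingers": 255}, {"tx": -0.0029, "ty": -0.0025, "tz": 0, "ax": 0, "ay": 0, "az": 0, "fingers": 255}, {"tx": -0.0027, "ty": -0.0025, "tz": 0, "ax": 0, "ay": 0, "az": 0, "fingers": 255}, {"tx": -0.0025, "ty": -0.0028, "tz": 0, "ax": 0, "ay": 0, "az": 0, "fingers": 255}]
```

>>> {"fn": "apply_moves", "kwargs": {
  "rows": [
    {"tx": -0.0007,"ty": 0.0036,"tz": 0,"ax": 0,"ay": 0,"az": 0,"fingers": 255},
    {"tx": -0.0008,"ty": 0.0037,"tz": 0,"ax": 0,"ay": 0,"az": 0,"fingers": 255},
    {"tx": -0.0011,"ty": 0.0036,"tz": 0,"ax": 0,"ay": 0,"az": 0,"fingers": 255},
    {"tx": -0.0013,"ty": 0.0035,"tz": 0,"ax": 0,"ay": 0,"az": 0,"fingers": 255},
    {"tx": -0.0015,"ty": 0.0034,"tz": 0,"ax": 0,"ay": 0,"az": 0,"fingers": 255},
    {"tx": -0.0016,"ty": 0.0034,"tz": 0,"ax": 0,"ay": 0,"az": 0,"fingers": 255},
    {"tx": -0.0019,"ty": 0.0032,"tz": 0,"ax": 0,"ay": 0,"az": 0,"fingers": 255},
    {"tx": -0.002,"ty": 0.0032,"tz": 0,"ax": 0,"ay": 0,"az": 0,"fingers": 255},
    {"tx": -0.0022,"ty": 0.003,"tz": 0,"ax": 0,"ay": 0,"az": 0,"fingers": 255},
    {"tx": -0.0024,"ty": 0.0029,"tz": 0,"ax": 0,"ay": 0,"az": 0,"fingers": 255}
  ]
}}

```text
t: 4.42
position: [0.5828, 0.0453, 0.1161]
ee_rot: [0.001, 0.707, 0.707, 0.0]
wrist_force: [-4.0, -0.4, 8.2]
grip_width: 0.272
```

>>> {"fn": "apply_moves", "kwargs": {
  "rows": [
    {"tx": -0.0025,"ty": 0.0028,"tz": 0,"ax": 0,"ay": 0,"az": 0,"fingers": 255},
    {"tx": -0.0027,"ty": 0.0026,"tz": 0,"ax": 0,"ay": 0,"az": 0,"fingers": 255},
    {"tx": -0.0028,"ty": 0.0024,"tz": 0,"ax": 0,"ay": 0,"az": 0,"fingers": 255},
    {"tx": -0.003,"ty": 0.0023,"tz": 0,"ax": 0,"ay": 0,"az": 0,"fingers": 255},
    {"tx": -0.0031,"ty": 0.0021,"tz": 0,"ax": 0,"ay": 0,"az": 0,"fingers": 255},
    {"tx": -0.0032,"ty": 0.0019,"tz": 0,"ax": 0,"ay": 0,"az": 0,"fingers": 255},
    {"tx": -0.0033,"ty": 0.0018,"tz": 0,"ax": 0,"ay": 0,"az": 0,"fingers": 255},
    {"tx": -0.0034,"ty": 0.0016,"tz": 0,"ax": 0,"ay": 0,"az": 0,"fingers": 255},
    {"tx": -0.0035,"ty": 0.0013,"tz": 0,"ax": 0,"ay": 0,"az": 0,"fingers": 255},
    {"tx": -0.0036,"ty": 0.0012,"tz": 0,"ax": 0,"ay": 0,"az": 0,"fingers": 255}
  ]
}}

```text
t: 5.25
position: [0.6023, 0.0146, 0.1161]
ee_rot: [0.0, 0.707, 0.707, 0.0]
wrist_force: [-5.5, 2.0, 9.1]
grip_width: 0.273
```

>>> {"fn": "apply_moves", "kwargs": {
  "rows": [
    {"tx": -0.0036,"ty": 0.0009,"tz": 0,"ax": 0,"ay": 0,"az": 0,"fingers": 255},
    {"tx": -0.0036,"ty": 0.0008,"tz": 0,"ax": 0,"ay": 0,"az": 0,"fingers": 255},
    {"tx": -0.0037,"ty": 0.0005,"tz": 0,"ax": 0,"ay": 0,"az": 0,"fingers": 255},
    {"tx": -0.0038,"ty": 0.0004,"tz": 0,"ax": 0,"ay": 0,"az": 0,"fingers": 255},
    {"tx": -0.0037,"ty": 0.0001,"tz": 0,"ax": 0,"ay": 0,"az": 0,"fingers": 255},
    {"tx": -0.0038,"ty": -0.0001,"tz": 0,"ax": 0,"ay": 0,"az": 0,"fingers": 255},
    {"tx": -0.0037,"ty": -0.0003,"tz": 0,"ax": 0,"ay": 0,"az": 0,"fingers": 255},
    {"tx": -0.0037,"ty": -0.0005,"tz": 0,"ax": 0,"ay": 0,"az": 0,"fingers": 255},
    {"tx": -0.0037,"ty": -0.0007,"tz": 0,"ax": 0,"ay": 0,"az": 0,"fingers": 255},
    {"tx": -0.0036,"ty": -0.001,"tz": 0,"ax": 0,"ay": 0,"az": 0,"fingers": 255}
  ]
}}

```text
t: 6.08
position: [0.6027, -0.0217, 0.1161]
ee_rot: [0.0, 0.707, 0.707, 0.001]
wrist_force: [-3.9, 3.1, 8.5]
grip_width: 0.271
```

>>> {"fn": "apply_moves", "kwargs": {
  "rows": [
    {"tx": -0.0036,"ty": -0.0011,"tz": 0,"ax": 0,"ay": 0,"az": 0,"fingers": 255},
    {"tx": -0.0035,"ty": -0.0013,"tz": 0,"ax": 0,"ay": 0,"az": 0,"fingers": 255},
    {"tx": -0.0034,"ty": -0.0016,"tz": 0,"ax": 0,"ay": 0,"az": 0,"fingers": 255},
    {"tx": -0.0033,"ty": -0.0017,"tz": 0,"ax": 0,"ay": 0,"az": 0,"fingers": 255},
    {"tx": -0.0032,"ty": -0.0019,"tz": 0,"ax": 0,"ay": 0,"az": 0,"fingers": 255},
    {"tx": -0.0031,"ty": -0.0021,"tz": 0,"ax": 0,"ay": 0,"az": 0,"fingers": 255},
    {"tx": -0.003,"ty": -0.0022,"tz": 0,"ax": 0,"ay": 0,"az": 0,"fingers": 255},
    {"tx": -0.0029,"ty": -0.0025,"tz": 0,"ax": 0,"ay": 0,"az": 0,"fingers": 255},
    {"tx": -0.0027,"ty": -0.0025,"tz": 0,"ax": 0,"ay": 0,"az": 0,"fingers": 255},
    {"tx": -0.0025,"ty": -0.0028,"tz": 0,"ax": 0,"ay": 0,"az": 0,"fingers": 255}
  ]
}}

```text
t: 6.92
position: [0.5838, -0.0527, 0.1161]
ee_rot: [0.001, 0.707, 0.707, 0.002]
wrist_force: [-1.6, 5.4, 7.4]
grip_width: 0.276
```

```bash
python3 arc.py -48.5 -123.5 30 3
```

```text
-56.0 [{"tx": -0.0019, "ty": -0.0022, "tz": 0, "ax": 0, "ay": 0, "az": 0, "fingers": 255}, {"tx": -0.0018, "ty": -0.0022, "tz": 0, "ax": 0, "ay": 0, "az": 0, "fingers": 255}, {"tx": -0.0016, "ty": -0.0024, "tz": 0, "ax": 0, "ay": 0, "az": 0, "fingers": 255}]
-63.5 [{"tx": -0.0016, "ty": -0.0024, "tz": 0, "ax": 0, "ay": 0, "az": 0, "fingers": 255}, {"tx": -0.0014, "ty": -0.0025, "tz": 0, "ax": 0, "ay": 0, "az": 0, "fingers": 255}, {"tx": -0.0014, "ty": -0.0026, "tz": 0, "ax": 0, "ay": 0, "az": 0, "fingers": 255}]
-71.0 [{"tx": -0.0012, "ty": -0.0026, "tz": 0, "ax": 0, "ay": 0, "az": 0, "fingers": 255}, {"tx": -0.0011, "ty": -0.0026, "tz": 0, "ax": 0, "ay": 0, "az": 0, "fingers": 255}, {"tx": -0.001, "ty": -0.0027, "tz": 0, "ax": 0, "ay": 0, "az": 0, "fingers": 255}]
-78.5 [{"tx": -0.0009, "ty": -0.0028, "tz": 0, "ax": 0, "ay": 0, "az": 0, "fingers": 255}, {"tx": -0.0007, "ty": -0.0027, "tz": 0, "ax": 0, "ay": 0, "az": 0, "fingers": 255}, {"tx": -0.0007, "ty": -0.0028, "tz": 0, "ax": 0, "ay": 0, "az": 0, "fingers": 255}]
-86.0 [{"tx": -0.0005, "ty": -0.0029, "tz": 0, "ax": 0, "ay": 0, 
[... 774 characters left out ...]
: 0, "fingers": 255}, {"tx": 0.0008, "ty": -0.0028, "tz": 0, "ax": 0, "ay": 0, "az": 0, "fingers": 255}, {"tx": 0.0008, "ty": -0.0027, "tz": 0, "ax": 0, "ay": 0, "az": 0, "fingers": 255}]
-116.0 [{"tx": 0.001, "ty": -0.0028, "tz": 0, "ax": 0, "ay": 0, "az": 0, "fingers": 255}, {"tx": 0.0011, "ty": -0.0026, "tz": 0, "ax": 0, "ay": 0, "az": 0, "fingers": 255}, {"tx": 0.0012, "ty": -0.0026, "tz": 0, "ax": 0, "ay": 0, "az": 0, "fingers": 255}]
-123.5 [{"tx": 0.0013, "ty": -0.0026, "tz": 0, "ax": 0, "ay": 0, "az": 0, "fingers": 255}, {"tx": 0.0014, "ty": -0.0025, "tz": 0, "ax": 0, "ay": 0, "az": 0, "fingers": 255}, {"tx": 0.0016, "ty": -0.0024, "tz": 0, "ax": 0, "ay": 0, "az": 0, "fingers": 255}]
```

>>> {"fn": "apply_moves", "kwargs": {
  "rows": [
    {"tx": -0.0019,"ty": -0.0022,"tz": 0,"ax": 0,"ay": 0,"az": 0,"fingers": 255},
    {"tx": -0.0018,"ty": -0.0022,"tz": 0,"ax": 0,"ay": 0,"az": 0,"fingers": 255},
    {"tx": -0.0016,"ty": -0.0024,"tz": 0,"ax": 0,"ay": 0,"az": 0,"fingers": 255}
  ]
}}

```text
t: 7.17
position: [0.5772, -0.0581, 0.1161]
ee_rot: [0.001, 0.707, 0.707, 0.002]
wrist_force: [0.2, 3.9, 6.1]
grip_width: 0.277
```

>>> {"fn": "apply_moves", "kwargs": {
  "rows": [
    {"tx": -0.0016,"ty": -0.0024,"tz": 0,"ax": 0,"ay": 0,"az": 0,"fingers": 255},
    {"tx": -0.0014,"ty": -0.0025,"tz": 0,"ax": 0,"ay": 0,"az": 0,"fingers": 255},
    {"tx": -0.0014,"ty": -0.0026,"tz": 0,"ax": 0,"ay": 0,"az": 0,"fingers": 255}
  ]
}}

```text
t: 7.42
position: [0.57, -0.0625, 0.1161]
ee_rot: [0.001, 0.707, 0.707, 0.002]
wrist_force: [0.8, 4.7, 5.0]
grip_width: 0.274
```

>>> {"fn": "apply_moves", "kwargs": {
  "rows": [
    {"tx": -0.0012,"ty": -0.0026,"tz": 0,"ax": 0,"ay": 0,"az": 0,"fingers": 255},
    {"tx": -0.0011,"ty": -0.0026,"tz": 0,"ax": 0,"ay": 0,"az": 0,"fingers": 255}
  ]
}}

```text
t: 7.58
position: [0.5656, -0.0646, 0.1162]
ee_rot: [0.002, 0.707, 0.707, 0.003]
wrist_force: [5.2, 6.1, 3.6]
grip_width: 0.275
```

>>> {"fn": "apply_moves", "kwargs": {
  "rows": [
    {"tx": -0.001,"ty": -0.0027,"tz": 0,"ax": 0,"ay": 0,"az": 0,"fingers": 255},
    {"tx": -0.0009,"ty": -0.0028,"tz": 0,"ax": 0,"ay": 0,"az": 0,"fingers": 255}
  ]
}}

```text
t: 7.75
position: [0.5617, -0.0662, 0.1162]
ee_rot: [0.003, 0.707, 0.707, 0.004]
wrist_force: [10.6, 8.2, -1.1]
grip_width: 0.271
```

>>> {"fn": "apply_moves", "kwargs": {
  "rows": [
    {"tx": -0.0007,"ty": -0.0027,"tz": 0,"ax": 0,"ay": 0,"az": 0,"fingers": 255},
    {"tx": -0.0007,"ty": -0.0028,"tz": 0,"ax": 0,"ay": 0,"az": 0,"fingers": 255}
  ]
}}

```text
t: 7.92
position: [0.5578, -0.0676, 0.1162]
ee_rot: [0.004, 0.707, 0.707, 0.005]
wrist_force: [16.8, 9.2, -5.3]
grip_width: 0.27
```

>>> {"fn": "apply_moves", "kwargs": {
  "rows": [
    {"tx": -0.0005,"ty": -0.0029,"tz": 0,"ax": 0,"ay": 0,"az": 0,"fingers": 255},
    {"tx": -0.0004,"ty": -0.0028,"tz": 0,"ax": 0,"ay": 0,"az": 0,"fingers": 255}
  ]
}}

```text
t: 8.08
position: [0.5534, -0.0687, 0.1163]
ee_rot: [0.005, 0.707, 0.707, 0.006]
wrist_force: [20.1, 7.9, -7.8]
grip_width: 0.274
```

>>> {"fn": "apply_moves", "kwargs": {
  "rows": [
    {"tx": -0.0002,"ty": -0.0029,"tz": 0,"ax": 0,"ay": 0,"az": 0,"fingers": 255},
    {"tx": -0.0002,"ty": -0.0029,"tz": 0,"ax": 0,"ay": 0,"az": 0,"fingers": 255}
  ]
}}

```text
t: 8.25
position: [0.5487, -0.0696, 0.1163]
ee_rot: [0.006, 0.707, 0.707, 0.006]
wrist_force: [22.2, 7.2, -10.8]
grip_width: 0.273
```

>>> {"fn": "apply_moves", "kwargs": {
  "rows": [
    {"tx": 0.0,"ty": -0.0029,"tz": 0,"ax": 0,"ay": 0,"az": 0,"fingers": 255},
    {"tx": 0.0001,"ty": -0.0028,"tz": 0,"ax": 0,"ay": 0,"az": 0,"fingers": 255}
  ]
}}

```text
t: 8.42
position: [0.5435, -0.0701, 0.1163]
ee_rot: [0.007, 0.707, 0.707, 0.006]
wrist_force: [23.6, 4.7, -12.2]
grip_width: 0.271
```

>>> {"fn": "apply_moves", "kwargs": {
  "rows": [
    {"tx": 0.0003,"ty": -0.0029,"tz": 0,"ax": 0,"ay": 0,"az": 0,"fingers": 255},
    {"tx": 0.0003,"ty": -0.0029,"tz": 0,"ax": 0,"ay": 0,"az": 0,"fingers": 255}
  ]
}}

```text
t: 8.58
position: [0.5376, -0.0703, 0.1163]
ee_rot: [0.007, 0.707, 0.707, 0.006]
wrist_force: [22.2, 0.9, -10.7]
grip_width: 0.28
```

>>> {"fn": "apply_moves", "kwargs": {
  "rows": [
    {"tx": 0.0005,"ty": -0.0028,"tz": 0,"ax": 0,"ay": 0,"az": 0,"fingers": 255},
    {"tx": 0.0006,"ty": -0.0028,"tz": 0,"ax": 0,"ay": 0,"az": 0,"fingers": 255}
  ]
}}

```text
t: 8.75
position: [0.531, -0.0697, 0.1163]
ee_rot: [0.007, 0.707, 0.707, 0.005]
wrist_force: [17.4, -1.5, -8.4]
grip_width: 0.273
```

>>> {"fn": "apply_moves", "kwargs": {
  "rows": [
    {"tx": 0.0008,"ty": -0.0028,"tz": 0,"ax": 0,"ay": 0,"az": 0,"fingers": 255},
    {"tx": 0.0008,"ty": -0.0027,"tz": 0,"ax": 0,"ay": 0,"az": 0,"fingers": 255}
  ]
}}

```text
t: 8.92
position: [0.5237, -0.0684, 0.1162]
ee_rot: [0.006, 0.707, 0.707, 0.003]
wrist_force: [8.9, -1.9, -2.7]
grip_width: 0.274
```

>>> {"fn": "apply_moves", "kwargs": {
  "rows": [
    {"tx": 0.001,"ty": -0.0028,"tz": 0,"ax": 0,"ay": 0,"az": 0,"fingers": 255},
    {"tx": 0.0011,"ty": -0.0026,"tz": 0,"ax": 0,"ay": 0,"az": 0,"fingers": 255},
    {"tx": 0.0012,"ty": -0.0026,"tz": 0,"ax": 0,"ay": 0,"az": 0,"fingers": 255}
  ]
}}

```text
t: 9.17
position: [0.5125, -0.0646, 0.1161]
ee_rot: [0.003, 0.707, 0.707, 0.001]
wrist_force: [1.9, -2.6, 7.0]
grip_width: 0.274
```

```bash
cat > ana.py <<'E'
import numpy as np
from scipy.optimize import least_squares
D=np.array([l.split() for l in open('log.txt') if l.strip()],float)
P=D[:,:2];F=D[:,2:]
s=least_squares(lambda q:np.hypot(*(P-q[:2]).T)-q[2],[.54,-.0045,.066]).x
print('circle',s.round(5),'res mm',(1e3*(np.hypot(*(P-s[:2]).T)-s[2])).round(1))
c=s[:2]; a=np.arctan2(*(P-c).T[::-1]); T=-F[:,0]*np.sin(a)+F[:,1]*np.cos(a); R=F[:,0]*np.cos(a)+F[:,1]*np.sin(a)
for x in zip(np.degrees(a).round(1),T.round(1),R.round(1)): print(*x)
E
cat > log.txt <<'E'
.5500 .0609 -1.2 -.1
.5828 .0453 -4 -.4
.6023 .0146 -5.5 2
.6027 -.0217 -3.9 3.1
.5838 -.0527 -1.6 5.4
.5772 -.0581 .2 3.9
.57 -.0625 .8 4.7
.5656 -.0646 5.2 6.1
.5617 -.0662 10.6 8.2
.5578 -.0676 16.8 9.2
.5534 -.0687 20.1 7.9
.5487 -.0696 22.2 7.2
.5435 -.0701 23.6 4.7
.5376 -.0703 22.2 .9
.531 -.0697 17.4 -1.5
.5237 -.0684 8.9 -1.9
.5125 -.0646 1.9 -2.6
E
python3 ana.py; python3 -c "
from h import *
print(telemetry.read_state())"
```

```text
circle [ 0.53904 -0.00421  0.06603] res mm [-0.   0.  -0.  -0.  -0.   0.  -0.  -0.1 -0.   0.1  0.   0.1  0.   0.1
 -0.  -0.  -0.1]
80.4 1.2 -0.3
48.5 2.7 -2.9
16.6 3.5 -4.7
-15.4 2.0 -4.6
-47.3 2.5 -5.1
-54.7 2.4 -3.1
-62.0 2.9 -3.8
-66.3 7.2 -3.5
-69.9 12.8 -4.1
-73.5 18.7 -4.1
-77.4 21.3 -3.3
-81.6 23.0 -3.9
-86.1 23.9 -3.1
-91.2 22.2 -1.4
-97.0 17.5 -0.6
-103.4 9.1 -0.2
-113.7 2.8 1.6
{'t': 9.1667, 'q': array([-3.41295632e-01,  3.26349430e-01,  1.79650919e+00, -6.22599064e-04,
        1.01227226e+00, -3.41666410e-01]), 'qd': array([ 0.00619279, -0.05471328,  0.08445177,  0.00185549, -0.02263447,
        0.00895647]), 'joint_torque': array([ 9.37111862e-01, -3.91782367e+01, -2.05840892e+01,  4.45797332e-01,
        6.35420401e-01, -9.34295036e-03]), 'position': array([ 0.51248355, -0.06463877,  0.11608312]), 'ee_rot': array([0.00303134, 0.70685589, 0.70735016, 0.00114871]), 'wrist_force': array([ 1.94749818, -2.64017425,  7.0270958 ]), 'wrist_torque': array([-0.27847992, -0.1834385 , -0.02192923]), 'grip_width': 0.27439219318163005}
```

```bash
python3 arc.py -116 -62 24 2 | sed 's/, "tz": 0, "ax": 0, "ay": 0, "az": 0, "fingers": 255//g'
```

```text
-111.5 [{"tx": -0.0011, "ty": 0.0023}, {"tx": -0.001, "ty": 0.0024}]
-107.0 [{"tx": -0.0009, "ty": 0.0024}, {"tx": -0.0008, "ty": 0.0025}]
-102.5 [{"tx": -0.0007, "ty": 0.0025}, {"tx": -0.0006, "ty": 0.0025}]
-98.0 [{"tx": -0.0005, "ty": 0.0026}, {"tx": -0.0005, "ty": 0.0025}]
-93.5 [{"tx": -0.0003, "ty": 0.0026}, {"tx": -0.0002, "ty": 0.0026}]
-89.0 [{"tx": -0.0001, "ty": 0.0026}, {"tx": 0.0, "ty": 0.0026}]
-84.5 [{"tx": 0.0001, "ty": 0.0025}, {"tx": 0.0002, "ty": 0.0026}]
-80.0 [{"tx": 0.0003, "ty": 0.0026}, {"tx": 0.0004, "ty": 0.0026}]
-75.5 [{"tx": 0.0005, "ty": 0.0025}, {"tx": 0.0006, "ty": 0.0025}]
-71.0 [{"tx": 0.0007, "ty": 0.0025}, {"tx": 0.0008, "ty": 0.0025}]
-66.5 [{"tx": 0.0009, "ty": 0.0024}, {"tx": 0.001, "ty": 0.0024}]
-62.0 [{"tx": 0.0011, "ty": 0.0024}, {"tx": 0.0011, "ty": 0.0023}]
```

>>> {"fn": "apply_moves", "kwargs": {
  "rows": [
    {"tx": -0.0011,"ty": 0.0023,"tz": 0,"ax": 0,"ay": 0,"az": 0,"fingers": 255},
    {"tx": -0.001,"ty": 0.0024,"tz": 0,"ax": 0,"ay": 0,"az": 0,"fingers": 255}
  ]
}}

```text
t: 9.33
position: [0.5155, -0.0659, 0.1161]
ee_rot: [0.001, 0.707, 0.707, 0.0]
wrist_force: [-2.7, 0.5, 10.6]
grip_width: 0.275
```

>>> {"fn": "apply_moves", "kwargs": {
  "rows": [
    {"tx": -0.0009,"ty": 0.0024,"tz": 0,"ax": 0,"ay": 0,"az": 0,"fingers": 255},
    {"tx": -0.0008,"ty": 0.0025,"tz": 0,"ax": 0,"ay": 0,"az": 0,"fingers": 255}
  ]
}}

```text
t: 9.5
position: [0.5198, -0.0674, 0.116]
ee_rot: [0.001, 0.707, 0.707, 0.0]
wrist_force: [-6.6, 0.9, 15.1]
grip_width: 0.276
```

>>> {"fn": "apply_moves", "kwargs": {
  "rows": [
    {"tx": -0.0007,"ty": 0.0025,"tz": 0,"ax": 0,"ay": 0,"az": 0,"fingers": 255},
    {"tx": -0.0006,"ty": 0.0025,"tz": 0,"ax": 0,"ay": 0,"az": 0,"fingers": 255}
  ]
}}

```text
t: 9.67
position: [0.5232, -0.0683, 0.1159]
ee_rot: [-0.001, 0.707, 0.708, -0.001]
wrist_force: [-12.3, 1.2, 19.2]
grip_width: 0.272
```

>>> {"fn": "apply_moves", "kwargs": {
  "rows": [
    {"tx": -0.0005,"ty": 0.0026,"tz": 0,"ax": 0,"ay": 0,"az": 0,"fingers": 255},
    {"tx": -0.0005,"ty": 0.0025,"tz": 0,"ax": 0,"ay": 0,"az": 0,"fingers": 255}
  ]
}}

```text
t: 9.83
position: [0.5268, -0.0691, 0.1159]
ee_rot: [-0.002, 0.707, 0.708, -0.002]
wrist_force: [-16.2, 1.9, 22.9]
grip_width: 0.275
```

>>> {"fn": "apply_moves", "kwargs": {
  "rows": [
    {"tx": -0.0003,"ty": 0.0026,"tz": 0,"ax": 0,"ay": 0,"az": 0,"fingers": 255},
    {"tx": -0.0002,"ty": 0.0026,"tz": 0,"ax": 0,"ay": 0,"az": 0,"fingers": 255}
  ]
}}

```text
t: 10.0
position: [0.5307, -0.0696, 0.1159]
ee_rot: [-0.003, 0.706, 0.708, -0.003]
wrist_force: [-21.5, 0.2, 25.6]
grip_width: 0.277
```

>>> {"fn": "apply_moves", "kwargs": {
  "rows": [
    {"tx": -0.0001,"ty": 0.0026,"tz": 0,"ax": 0,"ay": 0,"az": 0,"fingers": 255},
    {"tx": 0.0,"ty": 0.0026,"tz": 0,"ax": 0,"ay": 0,"az": 0,"fingers": 255}
  ]
}}

```text
t: 10.17
position: [0.5349, -0.07, 0.1159]
ee_rot: [-0.004, 0.706, 0.708, -0.004]
wrist_force: [-23.3, -2.4, 26.8]
grip_width: 0.27
```

>>> {"fn": "apply_moves", "kwargs": {
  "rows": [
    {"tx": 0.0001,"ty": 0.0025,"tz": 0,"ax": 0,"ay": 0,"az": 0,"fingers": 255},
    {"tx": 0.0002,"ty": 0.0026,"tz": 0,"ax": 0,"ay": 0,"az": 0,"fingers": 255}
  ]
}}

```text
t: 10.33
position: [0.5395, -0.0701, 0.1159]
ee_rot: [-0.004, 0.706, 0.708, -0.004]
wrist_force: [-24.1, -3.1, 26.9]
grip_width: 0.276
```

>>> {"fn": "apply_moves", "kwargs": {
  "rows": [
    {"tx": 0.0003,"ty": 0.0026,"tz": 0,"ax": 0,"ay": 0,"az": 0,"fingers": 255},
    {"tx": 0.0004,"ty": 0.0026,"tz": 0,"ax": 0,"ay": 0,"az": 0,"fingers": 255}
  ]
}}

```text
t: 10.5
position: [0.5448, -0.0699, 0.1159]
ee_rot: [-0.003, 0.706, 0.708, -0.005]
wrist_force: [-23.6, -4.8, 25.1]
grip_width: 0.272
```

>>> {"fn": "apply_moves", "kwargs": {
  "rows": [
    {"tx": 0.0005,"ty": 0.0025,"tz": 0,"ax": 0,"ay": 0,"az": 0,"fingers": 255},
    {"tx": 0.0006,"ty": 0.0025,"tz": 0,"ax": 0,"ay": 0,"az": 0,"fingers": 255}
  ]
}}

```text
t: 10.67
position: [0.5506, -0.0691, 0.1159]
ee_rot: [-0.003, 0.706, 0.708, -0.004]
wrist_force: [-19.6, -4.9, 21.8]
grip_width: 0.271
```

>>> {"fn": "apply_moves", "kwargs": {
  "rows": [
    {"tx": 0.0007,"ty": 0.0025,"tz": 0,"ax": 0,"ay": 0,"az": 0,"fingers": 255},
    {"tx": 0.0008,"ty": 0.0025,"tz": 0,"ax": 0,"ay": 0,"az": 0,"fingers": 255}
  ]
}}

```text
t: 10.83
position: [0.5569, -0.0677, 0.116]
ee_rot: [-0.001, 0.707, 0.708, -0.003]
wrist_force: [-15.0, -4.8, 19.1]
grip_width: 0.274
```

>>> {"fn": "apply_moves", "kwargs": {
  "rows": [
    {"tx": 0.0009,"ty": 0.0024,"tz": 0,"ax": 0,"ay": 0,"az": 0,"fingers": 255},
    {"tx": 0.001,"ty": 0.0024,"tz": 0,"ax": 0,"ay": 0,"az": 0,"fingers": 255}
  ]
}}

```text
t: 11.0
position: [0.5636, -0.0655, 0.116]
ee_rot: [-0.0, 0.707, 0.707, -0.001]
wrist_force: [-8.0, -1.2, 13.3]
grip_width: 0.276
```

>>> {"fn": "apply_moves", "kwargs": {
  "rows": [
    {"tx": 0.0011,"ty": 0.0024,"tz": 0,"ax": 0,"ay": 0,"az": 0,"fingers": 255},
    {"tx": 0.0011,"ty": 0.0023,"tz": 0,"ax": 0,"ay": 0,"az": 0,"fingers": 255}
  ]
}}

```text
t: 11.17
position: [0.57, -0.0625, 0.1161]
ee_rot: [0.001, 0.707, 0.707, 0.0]
wrist_force: [-3.6, 1.5, 11.2]
grip_width: 0.273
```

```bash
cat >> log.txt <<'E'
.5155 -.0659 -2.7 .5
.5198 -.0674 -6.6 .9
.5232 -.0683 -12.3 1.2
.5268 -.0691 -16.2 1.9
.5307 -.0696 -21.5 .2
.5349 -.07 -23.3 -2.4
.5395 -.0701 -24.1 -3.1
.5448 -.0699 -23.6 -4.8
.5506 -.0691 -19.6 -4.9
.5569 -.0677 -15 -4.8
.5636 -.0655 -8 -1.2
.57 -.0625 -3.6 1.5
E
cat >> ana.py <<'E'
A=np.degrees(a)
def mod(q,x,sg):
    u=np.clip((x-q[0])/25,-1,1); L=.5*(1+np.cos(np.pi*u)); dL=-np.pi/2*np.sin(np.pi*u)  # lift, slope
    return sg*(q[1]+q[2]*L)-q[3]*(L+q[4])*dL*(-1)
i1=np.arange(4,17); i2=np.arange(17,29)
def fit(idx,f=None):
    sg=np.where(idx<17,1,-1)
    return least_squares(lambda q:mod(q,A[idx],sg)-T[idx],[-87,2.5,20,2,0.1],loss='soft_l1')
for idx in (np.r_[i1,i2],i1,i2):
    r=fit(idx); print(r.x.round(2),r.cost.round(2)); 
E
python3 ana.py|tail -17
```

```text
-103.4 9.1 -0.2
-113.7 2.8 1.6
-110.9 -2.7 0.5
-106.9 -6.6 1.1
-103.9 -12.2 1.8
-100.7 -16.3 1.1
-97.3 -21.4 2.5
-93.6 -23.1 3.9
-89.6 -24.1 2.9
-85.0 -23.9 2.7
-79.9 -20.2 1.4
-74.3 -15.7 0.6
-68.2 -7.9 -1.9
-62.0 -2.5 -3.0
[-86.63   3.6   21.79   1.04  -2.09] 18.66
[-89.34   3.45  21.03   7.06  -1.1 ] 6.62
[-91.86   5.78  18.69  -4.92  -1.13] 4.1
```

Both passes are symmetric about a knob angle of -86.6° (clockwise mid -85.2°, counterclockwise mid -88.0°). The image prediction was -85.6°. Going back clockwise to stop there.

```bash
python3 arc.py -62 -91 12 12 | sed 's/, "tz": 0, "ax": 0, "ay": 0, "az": 0, "fingers": 255//g'
```

```text
-91.0 [{"tx": -0.0012, "ty": -0.0025}, {"tx": -0.0012, "ty": -0.0025}, {"tx": -0.001, "ty": -0.0026}, {"tx": -0.001, "ty": -0.0026}, {"tx": -0.0008, "ty": -0.0027}, {"tx": -0.0007, "ty": -0.0027}, {"tx": -0.0006, "ty": -0.0027}, {"tx": -0.0004, "ty": -0.0028}, {"tx": -0.0004, "ty": -0.0027}, {"tx": -0.0003, "ty": -0.0028}, {"tx": -0.0001, "ty": -0.0028}, {"tx": 0.0, "ty": -0.0028}]
```

>>> {"fn": "apply_moves", "kwargs": {
  "rows": [
    {"tx": -0.0012,"ty": -0.0025,"tz": 0,"ax": 0,"ay": 0,"az": 0,"fingers": 255},
    {"tx": -0.0012,"ty": -0.0025,"tz": 0,"ax": 0,"ay": 0,"az": 0,"fingers": 255},
    {"tx": -0.001,"ty": -0.0026,"tz": 0,"ax": 0,"ay": 0,"az": 0,"fingers": 255},
    {"tx": -0.001,"ty": -0.0026,"tz": 0,"ax": 0,"ay": 0,"az": 0,"fingers": 255},
    {"tx": -0.0008,"ty": -0.0027,"tz": 0,"ax": 0,"ay": 0,"az": 0,"fingers": 255},
    {"tx": -0.0007,"ty": -0.0027,"tz": 0,"ax": 0,"ay": 0,"az": 0,"fingers": 255},
    {"tx": -0.0006,"ty": -0.0027,"tz": 0,"ax": 0,"ay": 0,"az": 0,"fingers": 255},
    {"tx": -0.0004,"ty": -0.0028,"tz": 0,"ax": 0,"ay": 0,"az": 0,"fingers": 255},
    {"tx": -0.0004,"ty": -0.0027,"tz": 0,"ax": 0,"ay": 0,"az": 0,"fingers": 255},
    {"tx": -0.0003,"ty": -0.0028,"tz": 0,"ax": 0,"ay": 0,"az": 0,"fingers": 255}
  ]
}}

```text
t: 12.0
position: [0.5508, -0.0692, 0.1163]
ee_rot: [0.006, 0.707, 0.707, 0.006]
wrist_force: [21.1, 6.8, -6.9]
grip_width: 0.273
```

>>> {"fn": "apply_moves", "kwargs": {
  "rows": [
    {"tx": -0.0001,"ty": -0.0028,"tz": 0,"ax": 0,"ay": 0,"az": 0,"fingers": 255},
    {"tx": 0,"ty": 0,"tz": 0,"ax": 0,"ay": 0,"az": 0,"fingers": 255}
  ]
}}

```text
t: 12.17
position: [0.5469, -0.0698, 0.1162]
ee_rot: [0.005, 0.707, 0.707, 0.005]
wrist_force: [14.4, 4.1, -1.7]
grip_width: 0.27
```

>>> {"fn": "apply_moves", "kwargs": {
  "rows": [
    {"tx": 0,"ty": -0.002,"tz": 0,"ax": 0,"ay": 0,"az": 0,"fingers": 255},
    {"tx": 0,"ty": 0,"tz": 0,"ax": 0,"ay": 0,"az": 0,"fingers": 255},
    {"tx": 0,"ty": 0,"tz": 0,"ax": 0,"ay": 0,"az": 0,"fingers": 255}
  ]
}}

```text
t: 12.42
position: [0.5454, -0.07, 0.1162]
ee_rot: [0.006, 0.707, 0.707, 0.005]
wrist_force: [17.9, 5.2, -4.8]
grip_width: 0.269
```

>>> {"fn": "apply_moves", "kwargs": {
  "rows": [
    {"tx": 0,"ty": 0,"tz": 0,"ax": 0,"ay": 0,"az": 0,"fingers": 255},
    {"tx": 0,"ty": 0,"tz": 0,"ax": 0,"ay": 0,"az": 0,"fingers": 255}
  ]
}}

```text
t: 12.58
position: [0.5453, -0.07, 0.1163]
ee_rot: [0.006, 0.707, 0.707, 0.005]
wrist_force: [18.1, 4.9, -6.0]
grip_width: 0.274
```

>>> {"fn": "apply_moves", "kwargs": {
  "rows": [
    {"tx": 0,"ty": -0.0012,"tz": 0,"ax": 0,"ay": 0,"az": 0,"fingers": 255},
    {"tx": 0,"ty": -0.0012,"tz": 0,"ax": 0,"ay": 0,"az": 0,"fingers": 255},
    {"tx": 0.0,"ty": 0,"tz": 0,"ax": 0,"ay": 0,"az": 0,"fingers": 255}
  ]
}}

```text
t: 12.83
position: [0.5442, -0.0701, 0.1163]
ee_rot: [0.007, 0.707, 0.707, 0.006]
wrist_force: [21.0, 4.6, -7.7]
grip_width: 0.278
```

>>> {"fn": "apply_moves", "kwargs": {
  "rows": [
    {"tx": 0,"ty": -0.0005,"tz": 0,"ax": 0,"ay": 0,"az": 0,"fingers": 255},
    {"tx": 0,"ty": 0,"tz": 0,"ax": 0,"ay": 0,"az": 0,"fingers": 255}
  ]
}}

```text
t: 13.0
position: [0.5437, -0.0701, 0.1163]
ee_rot: [0.007, 0.707, 0.707, 0.006]
wrist_force: [21.7, 5.5, -8.5]
grip_width: 0.275
```

>>> {"fn": "apply_moves", "kwargs": {
  "rows": [
    {"tx": 0,"ty": -0.0006,"tz": 0,"ax": 0,"ay": 0,"az": 0,"fingers": 255},
    {"tx": 0,"ty": 0.0015,"tz": 0,"ax": 0,"ay": 0,"az": 0,"fingers": 255},
    {"tx": 0,"ty": 0.0015,"tz": 0,"ax": 0,"ay": 0,"az": 0,"fingers": 255},
    {"tx": 0,"ty": 0.001,"tz": 0,"ax": 0,"ay": 0,"az": 0,"fingers": 255},
    {"tx": 0,"ty": 0,"tz": 0,"ax": 0,"ay": 0,"az": 0,"fingers": 255}
  ]
}}

```text
t: 13.42
position: [0.5439, -0.0701, 0.1162]
ee_rot: [0.004, 0.707, 0.707, 0.004]
wrist_force: [10.3, 3.0, -0.1]
grip_width: 0.274
```

>>> {"fn": "apply_moves", "kwargs": {
  "rows": [
    {"tx": 0,"ty": 0.0015,"tz": 0,"ax": 0,"ay": 0,"az": 0,"fingers": 255},
    {"tx": -0.001,"ty": 0.0017,"tz": 0,"ax": 0,"ay": 0,"az": 0,"fingers": 255},
    {"tx": 0,"ty": 0,"tz": 0,"ax": 0,"ay": 0,"az": 0,"fingers": 255},
    {"tx": 0,"ty": 0,"tz": 0,"ax": 0,"ay": 0,"az": 0,"fingers": 255}
  ]
}}

```text
t: 13.75
position: [0.5443, -0.0702, 0.1161]
ee_rot: [0.002, 0.707, 0.707, 0.002]
wrist_force: [2.3, 5.8, 7.9]
grip_width: 0.275
```

```bash
python3 - <<'E'
from prof import *
np.set_printoptions(precision=4,suppress=True,linewidth=150)
s=telemetry.read_state();print(s['t'],s['position'],s['wrist_force'])
f,p=grab('top','top1.png'); grab('wrist','w3.png'); grab('scene','s3.png')
cv2.imwrite('pics/tc1.png',cv2.resize(f[190:310,240:420,::-1],None,fx=4.4,fy=4.4,interpolation=cv2.INTER_CUBIC))
E
```

```text
13.75 [ 0.5443 -0.0702  0.1161] [2.2515 5.7683 7.8832]
```

View pics/tc1.png

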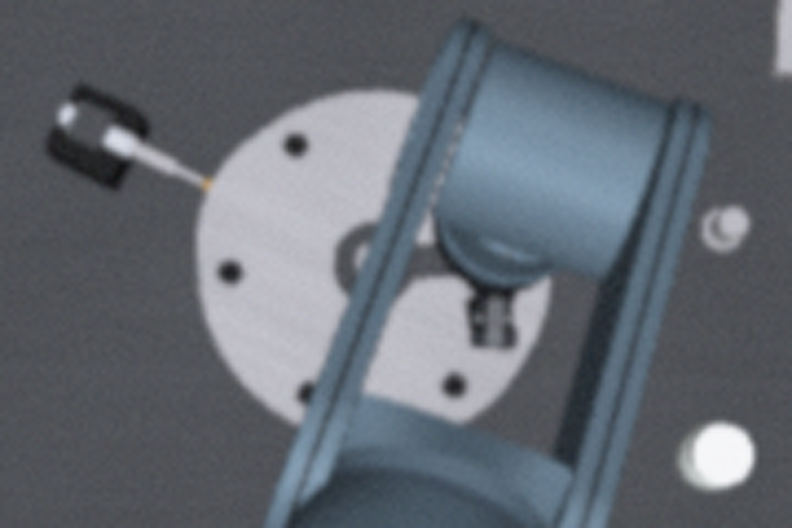

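View pics/w3.png

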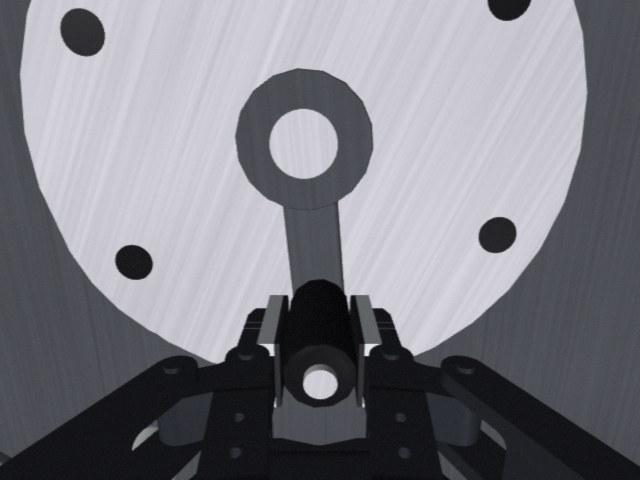

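Tangential force is unwound to about 2 N (less than the bearing friction). Releasing the knob and going up.

>>> {"fn": "apply_moves", "kwargs": {
  "rows": [
    {"tx": 0,"ty": 0,"tz": 0,"ax": 0,"ay": 0,"az": 0,"fingers": 170},
    {"tx": 0,"ty": 0,"tz": 0,"ax": 0,"ay": 0,"az": 0,"fingers": 120},
    {"tx": 0,"ty": 0,"tz": 0,"ax": 0,"ay": 0,"az": 0,"fingers": 80},
    {"tx": 0,"ty": 0,"tz": 0,"ax": 0,"ay": 0,"az": 0,"fingers": 80},
    {"tx": 0,"ty": 0,"tz": -0.02,"ax": 0,"ay": 0,"az": 0,"fingers": 0},
    {"tx": 0,"ty": 0,"tz": -0.035,"ax": 0,"ay": 0,"az": 0,"fingers": 0},
    {"tx": 0,"ty": 0,"tz": -0.035,"ax": 0,"ay": 0,"az": 0,"fingers": 0},
    {"tx": 0,"ty": 0,"tz": -0.03,"ax": 0,"ay": 0,"az": 0,"fingers": 0},
    {"tx": 0,"ty": 0,"tz": 0,"ax": 0,"ay": 0,"az": 0,"fingers": 0}
  ]
}}

```text
t: 14.65
position: [0.5454, -0.0725, 0.2403]
ee_rot: [0.005, 0.707, 0.707, 0.002]
wrist_force: [-0.4, -0.5, 0.4]
grip_width: 0.998
```

>>> {"fn": "apply_moves", "kwargs": {
  "rows": [
    {"tx": -0.034,"ty": 0.006,"tz": 0,"ax": 0,"ay": 0,"az": 0,"fingers": 0},
    {"tx": -0.033,"ty": 0.006,"tz": 0,"ax": 0,"ay": 0,"az": 0,"fingers": 0},
    {"tx": -0.033,"ty": 0.007,"tz": 0,"ax": 0,"ay": 0,"az": 0,"fingers": 0},
    {"tx": -0.033,"ty": 0.007,"tz": 0,"ax": 0,"ay": 0,"az": 0,"fingers": 0},
    {"tx": -0.033,"ty": 0.007,"tz": 0,"ax": 0,"ay": 0,"az": 0,"fingers": 0},
    {"tx": 0,"ty": 0,"tz": 0,"ax": 0,"ay": 0,"az": 0,"fingers": 0},
    {"tx": 0,"ty": 0,"tz": 0,"ax": 0,"ay": 0,"az": 0,"fingers": 0}
  ]
}}

```text
t: 15.23
position: [0.575, -0.2392, 0.2323]
ee_rot: [-0.001, 0.708, 0.706, -0.0]
wrist_force: [0.1, 1.3, -0.1]
grip_width: 1.002
```

```bash
python3 - <<'E'
from prof import *
np.set_printoptions(precision=4,suppress=True,linewidth=150)
s=telemetry.read_state();print(s['t'],s['position'],s['wrist_force'])
f,p=grab('top','top2.png'); fw,pw=grab('wrist','w4.png'); np.savez('pics/w4.npz',**pw)
cv2.imwrite('pics/tc2.png',cv2.resize(f[190:310,240:420,::-1],None,fx=4.4,fy=4.4,interpolation=cv2.INTER_CUBIC))
c,r,t,d=profile(f.copy(),p,[.539,-.0042]); print(c,r); 
for i in range(0,180,20): print(t[i],(d[i:i+20]*1000).round(1))
E
```

```text
15.2333 [ 0.575  -0.2392  0.2323] [ 0.1108  1.3324 -0.1212]
[ 0.5388 -0.0032] 0.11066181107849031
0.0 [-0.2  0.2 -0.3  0.2  0.6  1.  -1.  -0.3  0.5 -0.6 -0.3 -1.  -0.4 -1.5  0.1 -0.6 -1.4 -0.4 -0.7 -0.8]
40.0 [-1.   1.4  1.1  1.1  1.3  1.4  1.8  2.   2.8  3.3  3.6  1.7  2.5  3.7  4.4  3.2  3.9  3.2  1.9  3. ]
80.0 [ 2.5  2.1  1.2  0.6  0.6  0.   0.  -2.  -1.6 -1.6 -1.1 -0.8  0.  -1.5 -0.8  0.  -0.6 -1.9 -0.8  0.4]
119.99999999999999 [-0.4 -1.2 -1.6 -1.9  0.1 -0.3 -0.3 -0.7 -0.7 -0.7 -0.7 -0.3  0.1  0.5  0.8 -0.7  0.1  0.5 -0.5  0.1]
160.0 [-1.   0.2 -1.   0.1 -0.1 -0.6  0.5  0.2 -0.2 -0.1 -0.6 -0.7 -0.7 -0.2  0.3  0.6 -1.  -0.2  0.2  1.1]
200.0 [ 0.   1.1  0.1  1.4  1.   2.2  1.9  1.5  0.7  0.7  2.6  2.7  2.2  1.8  2.  -0.4 -0.5 -0.1  0.2  0.9]
239.99999999999997 [-1.  -0.3 -1.2 -0.4  0.7 -0.9  0.2 -0.5 -1.2  0.3 -0.5 -0.9  0.6  0.2  0.2  0.3 -0.2  0.2  0.6  0.6]
280.0 [-0.8 -0.1  0.6 -0.9 -0.1 -1.2 -0.6  0.7  0.  -0.4  0.8  0.  -0.5 -0.9 -0.2  0.7  0.3  0.2 -0.6 -0.6]
320.0 [-0.1 -0.1  0.4  0.7 -1.4 -0.6 -0.2  0.6 -0.6  0.1 -1.   0.1 -0.6 -1.3  0.3 -0.5 -0.9  0.6  0.1  0.2]
```

View pics/tc2.png

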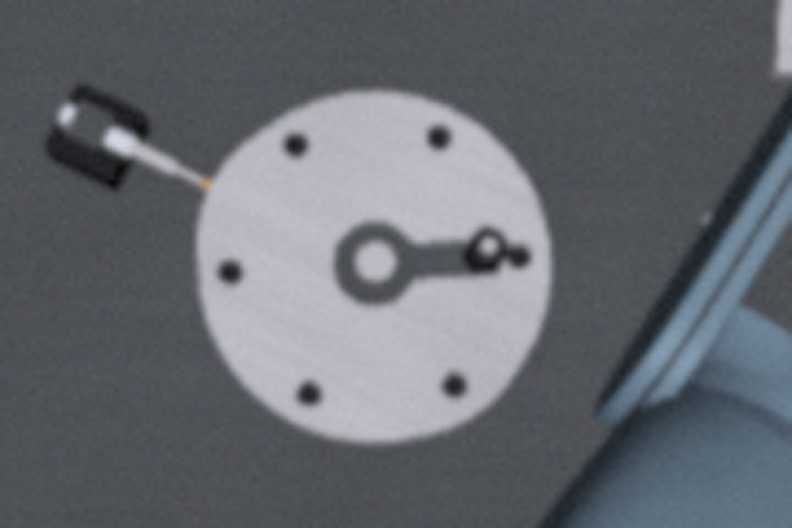

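View pics/w4.png

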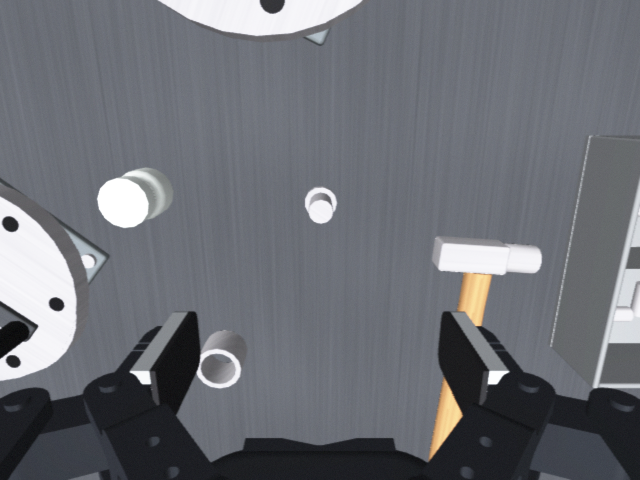

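```bash
cat > hs.py <<'E'
from prof import *
def bump(x,c,w): 
    u=((x-c+180)%360-180)/w; return np.where(abs(u)<1,.5*(1+np.cos(np.pi*u)),0)
def crest(f,p,h0):
    c,r,t,d=profile(f,p,[.539,-.0042]); th=np.radians(t)
    s=least_squares(lambda q:d*1e3-(q[1]+q[2]*np.cos(th)+q[3]*np.sin(th)+q[4]*bump(t,q[0],25)+q[5]*bump(t,q[0]+149,18)),[h0,0,0,0,4,2],loss='soft_l1')
    return s.x,np.linalg.inv(s.jac.T@s.jac)[0,0]**.5, c
E
python3 - <<'E'
from hs import *
np.set_printoptions(precision=3,suppress=True,linewidth=150)
p=viewer.camera_params('top')
f=cv2.imread('pics/top0.png')[:,:,::-1].copy(); print(crest(f,p,232))
L=[viewer.grab_frame('top').astype(np.float32) for _ in range(6)]
f=np.mean(L,0).astype(np.uint8); cv2.imwrite('pics/topavg.png',f[:,:,::-1]); print(crest(f,p,65))
cr=lambda u,v,s=4.4,o=(240,190):[o[0]+(u+.5)/s-.5,o[1]+(v+.5)/s-.5]
c=np.array([.539,-.0042])
cv2.imwrite('pics/ta1.png',cv2.resize(f[200:270,250:370,::-1],None,fx=6.6,fy=6.6,interpolation=cv2.INTER_CUBIC))
pw=dict(np.load('pics/w4.npz'))
print('marker top',back(pw,[321,211],.042),'foot',back(pw,[321,203],.008))
E
```

```text
(array([234.12 ,  -0.178,   0.008,   0.141,   3.96 ,   2.203]), np.float64(1.231389205184671), array([ 0.539, -0.004]))
(array([66.145, -0.207, -0.019, -0.183,  4.347,  2.031]), np.float64(1.2354664210565836), array([ 0.539, -0.003]))
marker top [[ 0.577 -0.235  0.042]] foot [[ 0.577 -0.236  0.008]]
```

View pics/ta1.png

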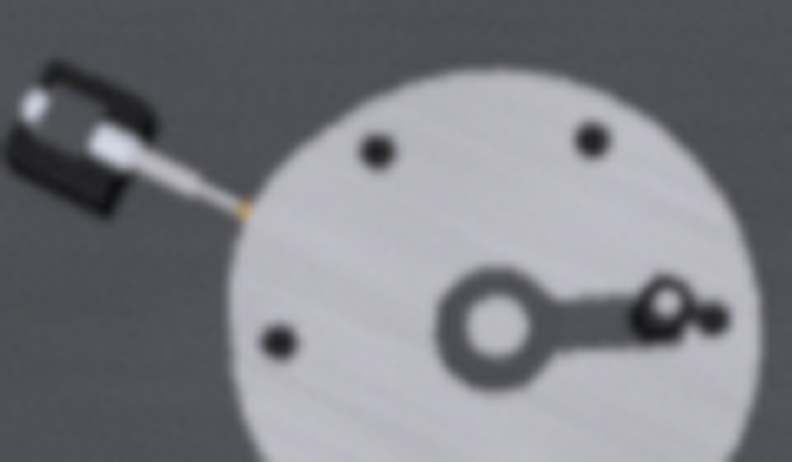

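The top-view fit puts the crest at 66.1±1.3°, against the pointer at about 65° (brass tip at (246,211) in the crop). The wrist camera is sharper, so I'll take one look from above the flange before fetching the marker at (0.577,-0.236).

>>> {"fn": "apply_moves", "kwargs": {
  "rows": [
    {"tx": 0.0374,"ty": -0.0034,"tz": -0.002,"ax": 0,"ay": 0,"az": 0,"fingers": 0},
    {"tx": 0.0374,"ty": -0.0034,"tz": -0.002,"ax": 0,"ay": 0,"az": 0,"fingers": 0},
    {"tx": 0.0374,"ty": -0.0034,"tz": -0.002,"ax": 0,"ay": 0,"az": 0,"fingers": 0},
    {"tx": 0.0374,"ty": -0.0034,"tz": -0.002,"ax": 0,"ay": 0,"az": 0,"fingers": 0},
    {"tx": 0.0374,"ty": -0.0034,"tz": -0.002,"ax": 0,"ay": 0,"az": 0,"fingers": 0},
    {"tx": 0.0374,"ty": -0.0034,"tz": -0.002,"ax": 0,"ay": 0,"az": 0,"fingers": 0},
    {"tx": 0.0374,"ty": -0.0034,"tz": -0.002,"ax": 0,"ay": 0,"az": 0,"fingers": 0},
    {"tx": 0,"ty": 0,"tz": 0,"ax": 0,"ay": 0,"az": 0,"fingers": 0},
    {"tx": 0,"ty": 0,"tz": 0,"ax": 0,"ay": 0,"az": 0,"fingers": 0},
    {"tx": 0,"ty": 0,"tz": 0,"ax": 0,"ay": 0,"az": 0,"fingers": 0}
  ]
}}

```text
t: 16.47
position: [0.5516, 0.0246, 0.248]
ee_rot: [0.0, 0.706, 0.708, -0.0]
wrist_force: [0.1, 0.4, -1.1]
grip_width: 0.999
```

```bash
python3 - <<'E'
from h import *
s=telemetry.read_state();print(s['t'],s['position'],s['qd'].round(4))
f,p=grab('wrist','w5.png'); np.savez('pics/w5.npz',**p)
E
```

```text
16.4667 [0.55156611 0.02464025 0.24798043] [-0.0345  0.0093 -0.0041 -0.0001  0.0004  0.0011]
```

View pics/w5.png

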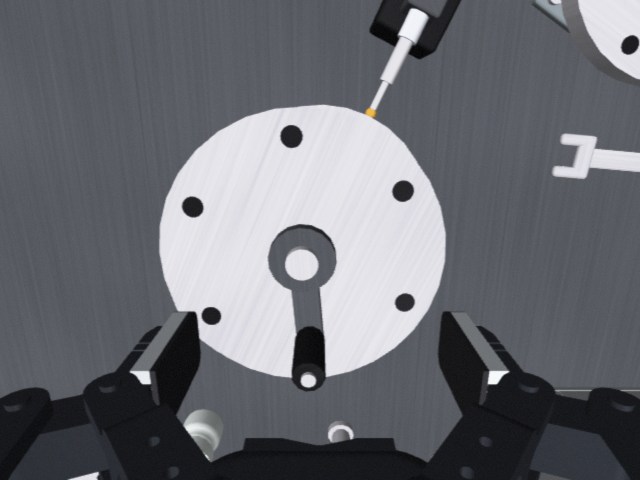

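```bash
cat > wp.py <<'E'
from hs import *
def wcrest(f,p,c0,lo=-15,hi=185,h0=65):
    g=cv2.GaussianBlur(cv2.cvtColor(f,cv2.COLOR_RGB2GRAY),(0,0),0.8).astype(np.float32)
    t=np.arange(lo,hi,1.); th=np.radians(t); rr=np.arange(.1,.122,.0003); R=[]
    for a in th:
        X=np.c_[c0[0]+rr*np.cos(a),c0[1]+rr*np.sin(a),np.full(len(rr),.075)]
        uv=proj(p,X).astype(np.float32); v=cv2.remap(g,uv[:,:1].T.copy(),uv[:,1:].T.copy(),cv2.INTER_CUBIC)[0]
        # first crossing of mid level going outward
        m=(v[:5].mean()+100)/2; k=np.argmax(v<m); R.append(rr[k-1]+(v[k-1]-m)/(v[k-1]-v[k])*.0003 if k>0 else np.nan)
    R=np.array(R)*1e3; ok=np.isfinite(R)
    s=least_squares(lambda q:(R-(q[1]+q[2]*np.cos(th)+q[3]*np.sin(th)+q[4]*bump(t,q[0],25)+0*bump(t,q[0]+149,18)))[ok],[h0,110,0,0,4],loss='soft_l1',f_scale=.3)
    return s.x,np.linalg.inv(s.jac.T@s.jac)[0,0]**.5,t,R
E
python3 - <<'E'
from wp import *
np.set_printoptions(precision=2,suppress=True,linewidth=160)
f=cv2.imread('pics/w5.png')[:,:,::-1].copy(); p=dict(np.load('pics/w5.npz'))
n=back(p,[302,265],.094)[0]; print('nut',n.round(4))
x,e,t,R=wcrest(f,p,n[:2]); print(x,e); c=n[:2]+x[2:4]/1e3; print('c',c.round(4)); print(R.round(1))
a=lambda v:np.degrees(np.arctan2(v[1],v[0]))
tip=back(p,[371,113],.0625)[0][:2]; b=back(p,[413,28],.0625)[0][:2]; k=back(p,[309,379],.136)[0][:2]
print('tip az',a(tip-c),np.linalg.norm(tip-c),'far',a(b-c),'rod dir',a(b-tip),'knob',a(k-c),np.linalg.norm(k-c))
cv2.imwrite('pics/w5c.png',cv2.resize(f[0:140,250:450,::-1],None,fx=4,fy=4,interpolation=cv2.INTER_CUBIC))
E
```

```text
nut [ 0.54 -0.01  0.09]
[ 66.21 109.87  -0.55   0.43   4.66] 1.3314121199119369
c [ 0.54 -0.  ]
[109.3 109.3 109.4 109.5 109.3 109.2 109.1 109.  109.1 109.1 109.2 109.2 109.4 109.5 109.5 109.3 109.3 109.3 109.2 109.1 109.2 109.3 109.3 109.4 109.5 109.6
 109.5 109.4 109.3 109.2 109.2 109.3 109.3 109.3 109.4 109.6 109.7 109.6 109.6 109.5 109.3 109.2 109.3 109.3 109.5 109.5 109.6 109.9 109.9 109.6 109.6 109.4
 109.4 109.4 109.5 109.5 109.7 110.  110.2 110.4 110.6 110.9 111.1 111.5 111.9 112.3 112.2 112.4 112.5 112.6 112.9 113.1 113.5 113.6 113.7 113.6 113.6 113.7
 113.8 113.9   nan   nan 118.1 114.  113.9 113.8 113.8 113.7 113.8 113.9 113.7 113.4 113.2 113.  112.9 112.7 112.7 112.7 112.4 112.1 111.7 111.5 111.2 110.9
 110.8 110.7 110.4 110.1 110.  110.  110.  110.1 110.1 110.2 110.4 110.6 110.4 110.3 110.2 110.1 110.1 110.1 110.2 110.3 110.4 110.5 110.6 110.5 110.4 110.4
 110.4 110.3 110.3 110.3 110.3 110.4 110.6 110.7 110.7 110.5 110.5 110.4 110.3 110.2 110.4 110.4 110.4 110.7 110.8 110.7 110.6 110.5 110.4 110.4 110.4 110.3
 110.5 110.5 110.6 110.7 110.8 110.7 110.6 110.6 110.5 110.4 110.3 110.4 110.5 110.7 110.9 110.9 110.7 110.6 110.5 110.5 110.4 110.4 110.4 110.5 110.6 110.8
 110.8 110.8 110.6 110.5 110.4 110.3 110.4 110.5 110.5 110.6 110.7 110.8 110.8 110.6 110.4 110.4 110.3 110.3]
tip az 64.5070500198876 0.1169146655832078 far 64.52311908688712 rod dir 64.55352082270024 knob -84.56161765215542 0.06731528025285746
```

View pics/w5c.png

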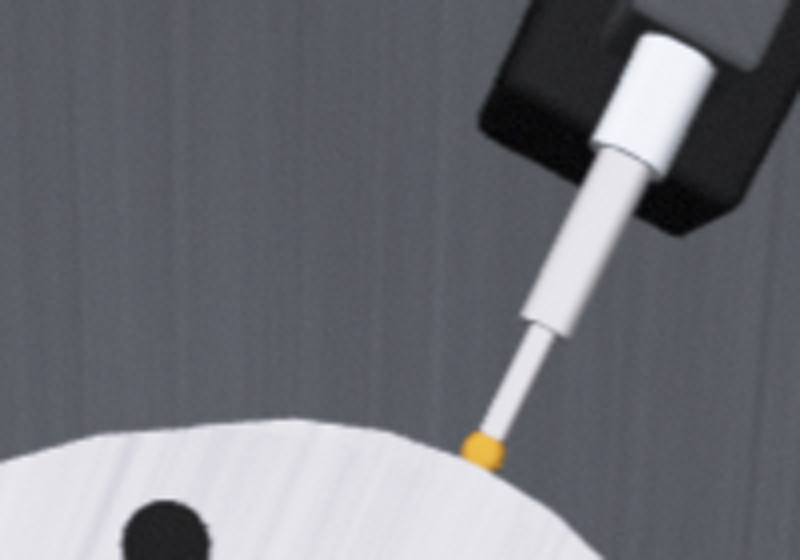

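The wrist view shows the brass tip at (371,113), azimuth 64.5°. The rim swell's half-heights are at 48.5° and 84°, so the crest is at about 66.2°. That leaves it about 1.5° counterclockwise of the pointer, and the force result (-86.6° against -85.5° now) agrees. I'll re-grip and nudge the knob about 1.5° clockwise.

>>> {"fn": "apply_moves", "kwargs": {
  "rows": [
    {"tx": -0.032,"ty": -0.0025,"tz": 0,"ax": 0,"ay": 0,"az": 0,"fingers": 0},
    {"tx": -0.032,"ty": -0.0025,"tz": 0,"ax": 0,"ay": 0,"az": 0,"fingers": 0},
    {"tx": -0.031,"ty": -0.0023,"tz": 0.005,"ax": 0,"ay": 0,"az": 0,"fingers": 0},
    {"tx": 0,"ty": 0,"tz": 0.02,"ax": 0,"ay": 0,"az": 0,"fingers": 0},
    {"tx": 0,"ty": 0,"tz": 0.037,"ax": 0,"ay": 0,"az": 0,"fingers": 0},
    {"tx": 0,"ty": 0,"tz": 0.037,"ax": 0,"ay": 0,"az": 0,"fingers": 0},
    {"tx": 0,"ty": 0,"tz": 0.033,"ax": 0,"ay": 0,"az": 0,"fingers": 0},
    {"tx": 0,"ty": 0,"tz": 0,"ax": 0,"ay": 0,"az": 0,"fingers": 80},
    {"tx": 0,"ty": 0,"tz": 0,"ax": 0,"ay": 0,"az": 0,"fingers": 120}
  ]
}}

```text
t: 17.27
position: [0.5431, -0.0716, 0.1144]
ee_rot: [-0.002, 0.708, 0.706, -0.001]
wrist_force: [-0.0, 0.5, 0.6]
grip_width: 0.751
```

```bash
python3 -c "
from h import *
s=telemetry.read_state();print(s['t'],s['position'],s['wrist_force'],s['grip_width'])"
```

```text
17.2667 [ 0.54306281 -0.07158087  0.11441741] [-0.02164941  0.51795163  0.60575836] 0.7510559105213741
```

>>> {"fn": "apply_moves", "kwargs": {
  "rows": [
    {"tx": 0.001,"ty": 0.001,"tz": 0,"ax": 0,"ay": 0,"az": 0,"fingers": 170},
    {"tx": 0,"ty": 0,"tz": 0,"ax": 0,"ay": 0,"az": 0,"fingers": 210},
    {"tx": 0,"ty": 0,"tz": 0,"ax": 0,"ay": 0,"az": 0,"fingers": 255},
    {"tx": 0,"ty": 0,"tz": 0,"ax": 0,"ay": 0,"az": 0,"fingers": 255},
    {"tx": 0,"ty": 0,"tz": 0,"ax": 0,"ay": 0,"az": 0,"fingers": 255}
  ],
  "grip_force": 35
}}

```text
t: 17.68
position: [0.5449, -0.07, 0.1182]
ee_rot: [0.001, 0.707, 0.708, -0.0]
wrist_force: [-7.0, -1.8, 10.0]
grip_width: 0.268
```

>>> {"fn": "apply_moves", "kwargs": {
  "rows": [
    {"tx": 0,"ty": -0.0022,"tz": 0,"ax": 0,"ay": 0,"az": 0,"fingers": 255},
    {"tx": 0,"ty": -0.0022,"tz": 0,"ax": 0,"ay": 0,"az": 0,"fingers": 255},
    {"tx": 0,"ty": -0.002,"tz": 0,"ax": 0,"ay": 0,"az": 0,"fingers": 255},
    {"tx": 0,"ty": -0.002,"tz": 0,"ax": 0,"ay": 0,"az": 0,"fingers": 255},
    {"tx": 0,"ty": 0,"tz": 0,"ax": 0,"ay": 0,"az": 0,"fingers": 255}
  ]
}}

```text
t: 18.1
position: [0.5436, -0.0701, 0.1184]
ee_rot: [0.006, 0.707, 0.707, 0.005]
wrist_force: [17.8, 1.5, -5.3]
grip_width: 0.271
```

>>> {"fn": "apply_moves", "kwargs": {
  "rows": [
    {"tx": 0,"ty": -0.0012,"tz": 0,"ax": 0,"ay": 0,"az": 0,"fingers": 255},
    {"tx": 0,"ty": -0.001,"tz": 0,"ax": 0,"ay": 0,"az": 0,"fingers": 255},
    {"tx": 0,"ty": 0,"tz": 0,"ax": 0,"ay": 0,"az": 0,"fingers": 255}
  ]
}}

```text
t: 18.35
position: [0.5431, -0.0702, 0.1184]
ee_rot: [0.008, 0.707, 0.707, 0.006]
wrist_force: [22.1, 2.3, -9.2]
grip_width: 0.267
```

>>> {"fn": "apply_moves", "kwargs": {
  "rows": [
    {"tx": 0,"ty": -0.0008,"tz": 0,"ax": 0,"ay": 0,"az": 0,"fingers": 255},
    {"tx": 0,"ty": 0,"tz": 0,"ax": 0,"ay": 0,"az": 0,"fingers": 255}
  ]
}}

```text
t: 18.52
position: [0.5425, -0.0702, 0.1185]
ee_rot: [0.008, 0.707, 0.707, 0.006]
wrist_force: [22.9, 3.6, -10.0]
grip_width: 0.266
```

Now about 0.4 mm more, then unwind.

>>> {"fn": "apply_moves", "kwargs": {
  "rows": [
    {"tx": 0,"ty": -0.0006,"tz": 0,"ax": 0,"ay": 0,"az": 0,"fingers": 255},
    {"tx": 0,"ty": 0,"tz": 0,"ax": 0,"ay": 0,"az": 0,"fingers": 255}
  ]
}}

```text
t: 18.68
position: [0.542, -0.0702, 0.1185]
ee_rot: [0.008, 0.707, 0.707, 0.006]
wrist_force: [22.7, 2.5, -10.4]
grip_width: 0.272
```

>>> {"fn": "apply_moves", "kwargs": {
  "rows": [
    {"tx": 0,"ty": 0.002,"tz": 0,"ax": 0,"ay": 0,"az": 0,"fingers": 255},
    {"tx": 0,"ty": 0.002,"tz": 0,"ax": 0,"ay": 0,"az": 0,"fingers": 255},
    {"tx": 0,"ty": 0.002,"tz": 0,"ax": 0,"ay": 0,"az": 0,"fingers": 255},
    {"tx": 0,"ty": 0.0012,"tz": 0,"ax": 0,"ay": 0,"az": 0,"fingers": 255},
    {"tx": 0,"ty": 0,"tz": 0,"ax": 0,"ay": 0,"az": 0,"fingers": 255},
    {"tx": 0,"ty": 0,"tz": 0,"ax": 0,"ay": 0,"az": 0,"fingers": 255}
  ]
}}

```text
t: 19.18
position: [0.543, -0.0701, 0.1182]
ee_rot: [0.003, 0.707, 0.707, 0.002]
wrist_force: [2.7, -0.6, 6.2]
grip_width: 0.269
```

Unloaded the knob reads x=0.5430 (-86.6°). Releasing it and heading to the marker.

>>> {"fn": "apply_moves", "kwargs": {
  "rows": [
    {"tx": 0,"ty": 0,"tz": 0,"ax": 0,"ay": 0,"az": 0,"fingers": 170},
    {"tx": 0,"ty": 0,"tz": 0,"ax": 0,"ay": 0,"az": 0,"fingers": 120},
    {"tx": 0,"ty": 0,"tz": 0,"ax": 0,"ay": 0,"az": 0,"fingers": 80},
    {"tx": 0,"ty": 0,"tz": 0,"ax": 0,"ay": 0,"az": 0,"fingers": 80},
    {"tx": 0,"ty": 0,"tz": -0.02,"ax": 0,"ay": 0,"az": 0,"fingers": 0},
    {"tx": 0,"ty": 0,"tz": -0.035,"ax": 0,"ay": 0,"az": 0,"fingers": 0},
    {"tx": 0,"ty": 0,"tz": -0.035,"ax": 0,"ay": 0,"az": 0,"fingers": 0},
    {"tx": -0.01,"ty": 0.002,"tz": -0.03,"ax": 0,"ay": 0,"az": 0,"fingers": 0}
  ]
}}

```text
t: 19.85
position: [0.5419, -0.0781, 0.2374]
ee_rot: [-0.001, 0.706, 0.708, 0.0]
wrist_force: [-0.1, -0.2, -0.1]
grip_width: 1.002
```

>>> {"fn": "apply_moves", "kwargs": {
  "rows": [
    {"tx": -0.039,"ty": 0.008,"tz": 0,"ax": 0,"ay": 0,"az": 0,"fingers": 0},
    {"tx": -0.039,"ty": 0.008,"tz": 0,"ax": 0,"ay": 0,"az": 0,"fingers": 0},
    {"tx": -0.039,"ty": 0.008,"tz": 0,"ax": 0,"ay": 0,"az": 0,"fingers": 0},
    {"tx": -0.038,"ty": 0.008,"tz": 0,"ax": 0,"ay": 0,"az": 0,"fingers": 0},
    {"tx": 0,"ty": 0,"tz": 0,"ax": 0,"ay": 0,"az": 0,"fingers": 0},
    {"tx": 0,"ty": 0,"tz": 0,"ax": 0,"ay": 0,"az": 0,"fingers": 0},
    {"tx": 0,"ty": 0,"tz": 0,"ax": 0,"ay": 0,"az": 0,"fingers": 0}
  ]
}}

```text
t: 20.43
position: [0.574, -0.2342, 0.235]
ee_rot: [-0.001, 0.707, 0.707, 0.0]
wrist_force: [-0.8, 0.0, 0.3]
grip_width: 1.002
```

```bash
python3 - <<'E'
from hs import *
np.set_printoptions(precision=4,suppress=True,linewidth=150)
s=telemetry.read_state();print(s['t'],s['position'],s['ee_rot'],s['qd'])
p=viewer.camera_params('top')
fw,pw=grab('wrist','w6.png'); np.savez('pics/w6.npz',**pw)
f=viewer.grab_frame('top'); print(crest(f.copy(),p,65)[:2])
cv2.imwrite('pics/w6c.png',cv2.resize(fw[150:260,260:390,::-1],None,fx=5,fy=5,interpolation=cv2.INTER_CUBIC))
E
```

```text
20.4333 [ 0.574  -0.2342  0.235 ] [-0.001   0.7073  0.707   0.    ] [ 0.0257 -0.0166  0.0119  0.0017  0.0014 -0.0013]
(array([65.0217, -0.2025,  0.0034, -0.1885,  4.2797,  2.0863]), np.float64(1.209467811251199))
```

View pics/w6c.png

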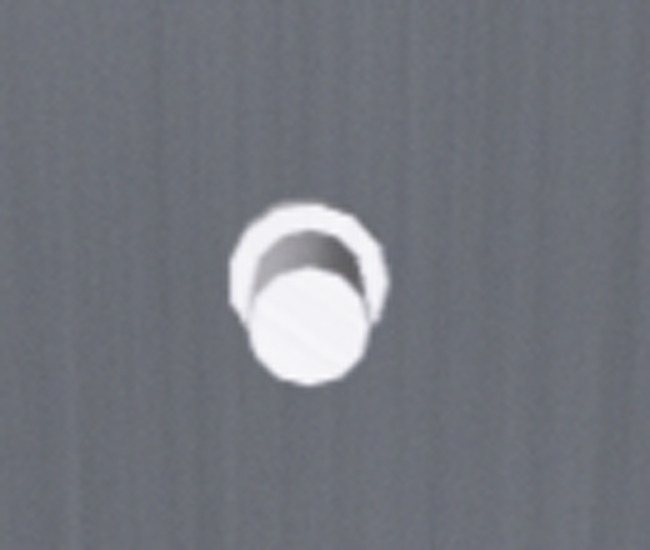

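Crest is now at about 65.0° in the top view (it was 66.1°). The marker's stem top is at wrist px (321,215) and its foot at (321,206).

```bash
python3 - <<'E'
from h import *
p=dict(np.load('pics/w6.npz'))
print(back(p,[321.4,214.8],.042).round(4),back(p,[321.4,205.8],.008).round(4))
E
```

```text
[[ 0.5764 -0.2354  0.042 ]] [[ 0.5766 -0.2354  0.008 ]]
```

>>> {"fn": "apply_moves", "kwargs": {
  "rows": [
    {"tx": -0.001,"ty": 0.0022,"tz": 0.038,"ax": 0,"ay": 0,"az": 0,"fingers": 0},
    {"tx": 0,"ty": 0,"tz": 0.038,"ax": 0,"ay": 0,"az": 0,"fingers": 0},
    {"tx": 0,"ty": 0,"tz": 0.038,"ax": 0,"ay": 0,"az": 0,"fingers": 0},
    {"tx": 0,"ty": 0,"tz": 0.036,"ax": 0,"ay": 0,"az": 0,"fingers": 0},
    {"tx": 0,"ty": 0,"tz": 0.02,"ax": 0,"ay": 0,"az": 0,"fingers": 0},
    {"tx": 0,"ty": 0,"tz": 0,"ax": 0,"ay": 0,"az": 0,"fingers": 80},
    {"tx": 0,"ty": 0,"tz": 0,"ax": 0,"ay": 0,"az": 0,"fingers": 80}
  ]
}}

```text
t: 21.12
position: [0.5763, -0.2339, 0.0652]
ee_rot: [-0.001, 0.706, 0.708, -0.0]
wrist_force: [-0.3, -0.6, 1.6]
grip_width: 0.749
```

>>> {"fn": "apply_moves", "kwargs": {
  "rows": [
    {"tx": -0.001,"ty": 0,"tz": 0.012,"ax": 0,"ay": 0,"az": 0,"fingers": 80},
    {"tx": 0,"ty": 0,"tz": 0.012,"ax": 0,"ay": 0,"az": 0,"fingers": 80},
    {"tx": 0,"ty": 0,"tz": 0.009,"ax": 0,"ay": 0,"az": 0,"fingers": 80},
    {"tx": 0,"ty": 0,"tz": 0,"ax": 0,"ay": 0,"az": 0,"fingers": 120},
    {"tx": 0,"ty": 0,"tz": 0,"ax": 0,"ay": 0,"az": 0,"fingers": 140}
  ]
}}

```text
t: 21.53
position: [0.5764, -0.2363, 0.0323]
ee_rot: [-0.001, 0.707, 0.707, -0.0]
wrist_force: [-0.3, 0.7, -0.6]
grip_width: 0.452
```

```bash
python3 - <<'E'
from h import *
s=telemetry.read_state();print(s['t'],s['position'],s['wrist_force'],s['grip_width'])
fw,pw=grab('wrist','w7.png')
E
```

```text
21.5333 [ 0.57642532 -0.23630733  0.03226614] [-0.26111631  0.688979   -0.56581084] 0.4524913185479756
```

View pics/w7.png

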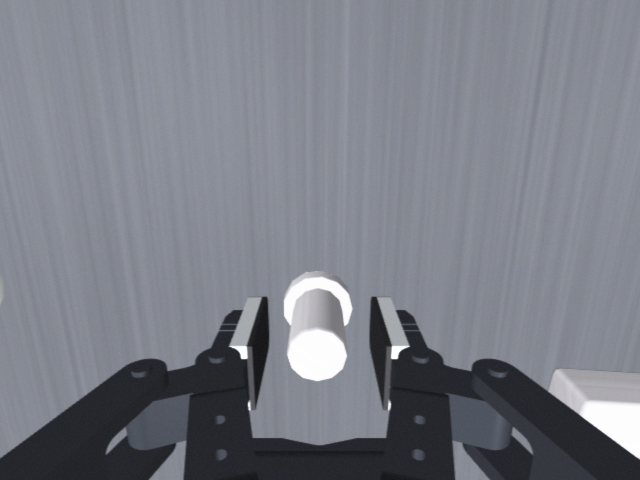

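The marker is centred between the pads. Closing.

>>> {"fn": "apply_moves", "kwargs": {
  "rows": [
    {"tx": 0,"ty": 0,"tz": 0,"ax": 0,"ay": 0,"az": 0,"fingers": 200},
    {"tx": 0,"ty": 0,"tz": 0,"ax": 0,"ay": 0,"az": 0,"fingers": 255},
    {"tx": 0,"ty": 0,"tz": 0,"ax": 0,"ay": 0,"az": 0,"fingers": 255},
    {"tx": 0,"ty": 0,"tz": 0,"ax": 0,"ay": 0,"az": 0,"fingers": 255},
    {"tx": 0,"ty": 0,"tz": 0,"ax": 0,"ay": 0,"az": 0,"fingers": 255}
  ],
  "grip_force": 30
}}

```text
t: 22.0
position: [0.5772, -0.2368, 0.0334]
ee_rot: [0.001, 0.707, 0.707, 0.0]
wrist_force: [-0.8, 0.4, 3.1]
grip_width: 0.222
```

```bash
python3 - <<'E'
from h import *
s=telemetry.read_state();print(s['t'],s['position'],s['wrist_force'],s['grip_width'])
p=viewer.camera_params('wrist')
fw,pw=grab('wrist','w8.png');np.savez('pics/w8.npz',**p)
cv2.imwrite('pics/w8c.png',cv2.resize(fw[230:430,220:420,::-1],None,fx=3,fy=3,interpolation=cv2.INTER_CUBIC))
E
```

```text
22.0 [ 0.57720564 -0.23684664  0.03341021] [-0.78548125  0.36170479  3.11444462] 0.22244296483539192
```

View pics/w8c.png

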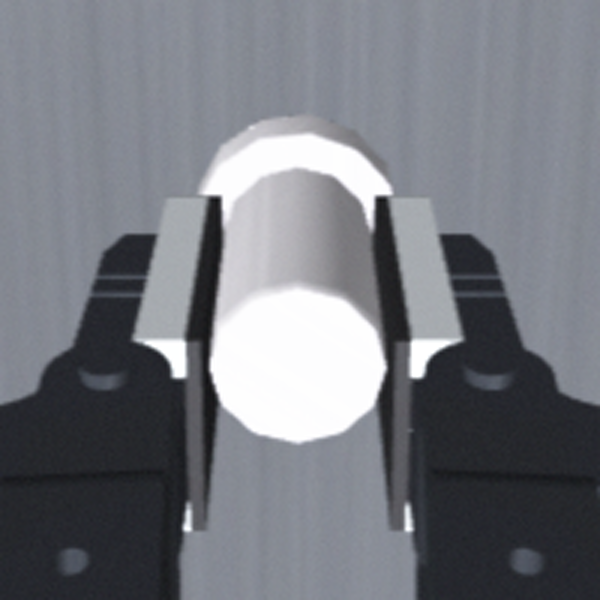

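```bash
python3 - <<'E'
from h import *
p=dict(np.load('pics/w8.npz'))
m=back(p,[319,351.3],.042)[0]; print(m.round(4)-np.array([.5772,-.2368,0]))
E
```

```text
[0.0009 0.0013 0.042 ]
```

>>> {"fn": "apply_moves", "kwargs": {
  "rows": [
    {"tx": 0,"ty": 0,"tz": -0.01,"ax": 0,"ay": 0,"az": 0,"fingers": 255},
    {"tx": 0,"ty": 0,"tz": -0.025,"ax": 0,"ay": 0,"az": 0,"fingers": 255},
    {"tx": 0,"ty": 0,"tz": -0.037,"ax": 0,"ay": 0,"az": 0,"fingers": 255},
    {"tx": 0,"ty": 0,"tz": -0.037,"ax": 0,"ay": 0,"az": 0,"fingers": 255},
    {"tx": 0,"ty": 0,"tz": -0.037,"ax": 0,"ay": 0,"az": 0,"fingers": 255},
    {"tx": 0,"ty": 0,"tz": -0.037,"ax": 0,"ay": 0,"az": 0,"fingers": 255},
    {"tx": 0,"ty": 0,"tz": 0,"ax": 0,"ay": 0,"az": 0,"fingers": 255}
  ]
}}

```text
t: 22.63
position: [0.58, -0.2383, 0.2251]
ee_rot: [0.007, 0.707, 0.707, 0.002]
wrist_force: [2.0, -2.0, -0.4]
grip_width: 0.222
```

>>> {"fn": "apply_moves", "kwargs": {
  "rows": [
    {"tx": 0.02,"ty": 0.0003,"tz": 0,"ax": 0,"ay": 0,"az": 0,"fingers": 255},
    {"tx": 0.035,"ty": 0.0004,"tz": 0,"ax": 0,"ay": 0,"az": 0,"fingers": 255},
    {"tx": 0.038,"ty": 0.0004,"tz": 0,"ax": 0,"ay": 0,"az": 0,"fingers": 255},
    {"tx": 0.038,"ty": 0.0004,"tz": 0,"ax": 0,"ay": 0,"az": 0,"fingers": 255},
    {"tx": 0.038,"ty": 0.0004,"tz": 0,"ax": 0,"ay": 0,"az": 0,"fingers": 255},
    {"tx": 0.038,"ty": 0.0004,"tz": 0,"ax": 0,"ay": 0,"az": 0,"fingers": 255},
    {"tx": 0.038,"ty": 0.0004,"tz": 0,"ax": 0,"ay": 0,"az": 0,"fingers": 255},
    {"tx": 0.038,"ty": 0.0004,"tz": 0,"ax": 0,"ay": 0,"az": 0,"fingers": 255},
    {"tx": 0.025,"ty": 0,"tz": 0,"ax": 0,"ay": 0,"az": 0,"fingers": 255},
    {"tx": 0.011,"ty": 0,"tz": 0,"ax": 0,"ay": 0,"az": 0,"fingers": 255}
  ]
}}

```text
t: 23.47
position: [0.5788, 0.0864, 0.2158]
ee_rot: [-0.001, 0.706, 0.708, 0.0]
wrist_force: [-0.0, -0.3, -0.7]
grip_width: 0.223
```

>>> {"fn": "apply_moves", "kwargs": {
  "rows": [
    {"tx": 0,"ty": 0,"tz": 0,"ax": 0,"ay": 0,"az": 0,"fingers": 255},
    {"tx": 0,"ty": 0,"tz": 0,"ax": 0,"ay": 0,"az": 0,"fingers": 255},
    {"tx": 0,"ty": 0,"tz": 0,"ax": 0,"ay": 0,"az": 0,"fingers": 255}
  ]
}}

```text
t: 23.72
position: [0.5798, 0.0811, 0.2156]
ee_rot: [0.0, 0.707, 0.707, -0.0]
wrist_force: [-0.1, -0.6, -1.2]
grip_width: 0.221
```

```bash
python3 - <<'E'
from h import *
np.set_printoptions(precision=4,suppress=True)
s=telemetry.read_state();print(s['t'],s['position'],s['wrist_force'],s['grip_width'],s['qd'],s['ee_rot'])
p=viewer.camera_params('wrist')
fw,pw=grab('wrist','w9.png');np.savez('pics/w9.npz',**p)
E
```

```text
23.7167 [0.5798 0.0811 0.2156] [-0.1157 -0.6236 -1.2363] 0.2210712280765375 [-0.0169 -0.0006 -0.0003  0.0038 -0.      0.0056] [ 0.0002  0.7072  0.707  -0.0004]
```

View pics/w9.png

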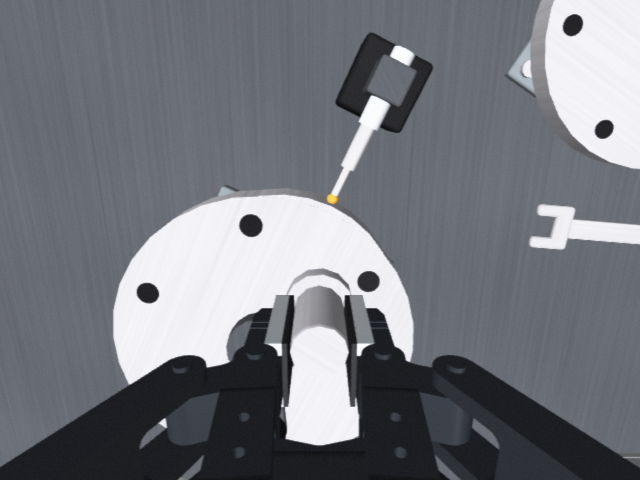

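Marker held upright at px (318,340) with the tip at (332,199). Descending near the surface.

>>> {"fn": "apply_moves", "kwargs": {
  "rows": [
    {"tx": 0.001,"ty": 0.0005,"tz": 0.02,"ax": 0,"ay": 0,"az": 0,"fingers": 255},
    {"tx": 0,"ty": 0,"tz": 0.03,"ax": 0,"ay": 0,"az": 0,"fingers": 255},
    {"tx": 0,"ty": 0,"tz": 0.025,"ax": 0,"ay": 0,"az": 0,"fingers": 255},
    {"tx": 0,"ty": 0,"tz": 0.015,"ax": 0,"ay": 0,"az": 0,"fingers": 255},
    {"tx": 0,"ty": 0,"tz": 0.005,"ax": 0,"ay": 0,"az": 0,"fingers": 255},
    {"tx": 0,"ty": 0,"tz": 0,"ax": 0,"ay": 0,"az": 0,"fingers": 255},
    {"tx": 0,"ty": 0,"tz": 0,"ax": 0,"ay": 0,"az": 0,"fingers": 255},
    {"tx": 0,"ty": 0,"tz": 0,"ax": 0,"ay": 0,"az": 0,"fingers": 255}
  ]
}}

```text
t: 24.43
position: [0.5814, 0.0829, 0.1222]
ee_rot: [0.001, 0.707, 0.707, 0.001]
wrist_force: [-0.0, -0.5, -0.9]
grip_width: 0.222
```

```bash
python3 - <<'E'
from h import *
np.set_printoptions(precision=4,suppress=True)
s=telemetry.read_state();print(s['t'],s['position'],s['wrist_force'],s['grip_width'],s['qd'],s['ee_rot'])
p=viewer.camera_params('wrist')
fw,pw=grab('wrist','w10.png');np.savez('pics/w10.npz',**p)
grab('scene','s10.png')
E
```

```text
24.4333 [0.5814 0.0829 0.1222] [-0.0353 -0.5085 -0.9329] 0.22191324507397742 [ 0.006  -0.0058 -0.0006 -0.0001 -0.002   0.0011] [0.001  0.7073 0.7069 0.0009]
```

View pics/w10.png

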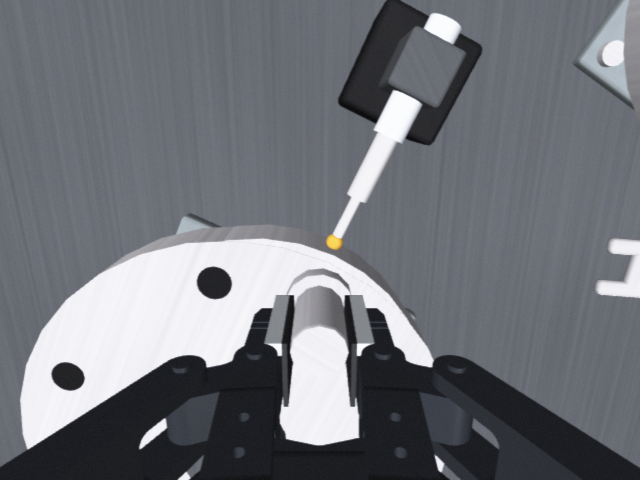

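>>> {"fn": "apply_moves", "kwargs": {
  "rows": [
    {"tx": -0.0005,"ty": -0.001,"tz": 0.005,"ax": 0,"ay": 0,"az": 0,"fingers": 255},
    {"tx": 0,"ty": 0,"tz": 0.004,"ax": 0,"ay": 0,"az": 0,"fingers": 255},
    {"tx": 0,"ty": 0,"tz": 0.001,"ax": 0,"ay": 0,"az": 0,"fingers": 255},
    {"tx": 0,"ty": 0,"tz": 0.001,"ax": 0,"ay": 0,"az": 0,"fingers": 255},
    {"tx": 0,"ty": 0,"tz": 0,"ax": 0,"ay": 0,"az": 0,"fingers": 255}
  ]
}}

```text
t: 24.95
position: [0.579, 0.0831, 0.1094]
ee_rot: [-0.0, 0.707, 0.707, -0.0]
wrist_force: [-0.9, 0.2, -1.2]
grip_width: 0.223
```

>>> {"fn": "apply_moves", "kwargs": {
  "rows": [
    {"tx": 0,"ty": 0,"tz": 0.0007,"ax": 0,"ay": 0,"az": 0,"fingers": 255},
    {"tx": 0,"ty": 0,"tz": 0,"ax": 0,"ay": 0,"az": 0,"fingers": 255}
  ]
}}

```text
t: 25.12
position: [0.5793, 0.083, 0.1089]
ee_rot: [-0.0, 0.707, 0.707, -0.0]
wrist_force: [-0.3, -0.1, -0.6]
grip_width: 0.221
```

>>> {"fn": "apply_moves", "kwargs": {
  "rows": [
    {"tx": 0,"ty": 0.0007,"tz": 0.0004,"ax": 0,"ay": 0,"az": 0,"fingers": 255},
    {"tx": 0,"ty": 0,"tz": 0.0004,"ax": 0,"ay": 0,"az": 0,"fingers": 255},
    {"tx": 0,"ty": 0,"tz": 0,"ax": 0,"ay": 0,"az": 0,"fingers": 255}
  ]
}}

```text
t: 25.37
position: [0.5802, 0.083, 0.1085]
ee_rot: [0.0, 0.707, 0.707, 0.0]
wrist_force: [-0.3, -0.8, 0.2]
grip_width: 0.227
```

>>> {"fn": "apply_moves", "kwargs": {
  "rows": [
    {"tx": 0,"ty": 0,"tz": 0.0005,"ax": 0,"ay": 0,"az": 0,"fingers": 255},
    {"tx": 0,"ty": 0,"tz": 0,"ax": 0,"ay": 0,"az": 0,"fingers": 255}
  ]
}}

```text
t: 25.53
position: [0.5802, 0.083, 0.1084]
ee_rot: [0.0, 0.707, 0.707, 0.0]
wrist_force: [-1.5, 0.5, 3.5]
grip_width: 0.219
```

Contact at about 4 N. Opening gently.

>>> {"fn": "apply_moves", "kwargs": {
  "rows": [
    {"tx": 0,"ty": 0,"tz": 0,"ax": 0,"ay": 0,"az": 0,"fingers": 185},
    {"tx": 0,"ty": 0,"tz": 0,"ax": 0,"ay": 0,"az": 0,"fingers": 165},
    {"tx": 0,"ty": 0,"tz": 0,"ax": 0,"ay": 0,"az": 0,"fingers": 140},
    {"tx": 0,"ty": 0,"tz": 0,"ax": 0,"ay": 0,"az": 0,"fingers": 110},
    {"tx": 0,"ty": 0,"tz": 0,"ax": 0,"ay": 0,"az": 0,"fingers": 90},
    {"tx": 0,"ty": 0,"tz": 0,"ax": 0,"ay": 0,"az": 0,"fingers": 90}
  ]
}}

```text
t: 26.03
position: [0.5799, 0.083, 0.1076]
ee_rot: [-0.0, 0.707, 0.707, -0.0]
wrist_force: [-0.7, 0.8, 0.6]
grip_width: 0.645
```

```bash
python3 - <<'E'
from h import *
np.set_printoptions(precision=4,suppress=True)
s=telemetry.read_state();print(s['t'],s['position'],s['wrist_force'],s['grip_width'])
grab('wrist','w11.png')
E
```

```text
26.0333 [0.5799 0.083  0.1076] [-0.6678  0.7749  0.5809] 0.6449950137328048
```

View pics/w11.png

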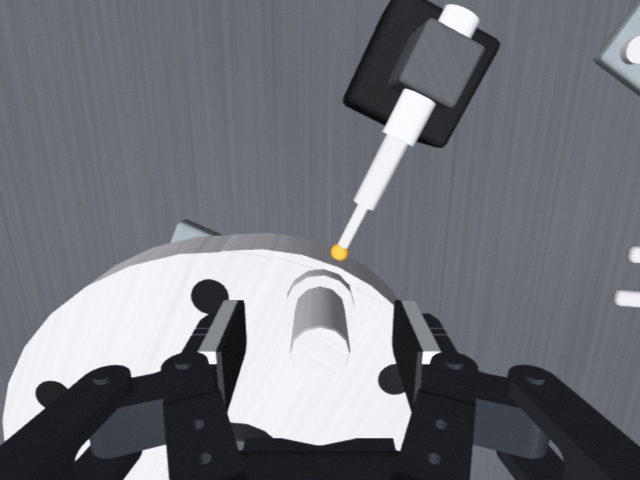

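The marker stands free between the open pads, at the rim next to the tip at (340,252). Going straight up, then aside for the last check.

>>> {"fn": "apply_moves", "kwargs": {
  "rows": [
    {"tx": 0,"ty": 0,"tz": -0.01,"ax": 0,"ay": 0,"az": 0,"fingers": 90},
    {"tx": 0,"ty": 0,"tz": -0.025,"ax": 0,"ay": 0,"az": 0,"fingers": 90},
    {"tx": 0,"ty": 0,"tz": -0.035,"ax": 0,"ay": 0,"az": 0,"fingers": 60},
    {"tx": 0,"ty": 0,"tz": -0.035,"ax": 0,"ay": 0,"az": 0,"fingers": 0},
    {"tx": 0,"ty": 0,"tz": -0.03,"ax": 0,"ay": 0,"az": 0,"fingers": 0},
    {"tx": -0.02,"ty": 0,"tz": 0,"ax": 0,"ay": 0,"az": 0,"fingers": 0},
    {"tx": -0.03,"ty": 0,"tz": 0,"ax": 0,"ay": 0,"az": 0,"fingers": 0},
    {"tx": -0.01,"ty": 0,"tz": 0,"ax": 0,"ay": 0,"az": 0,"fingers": 0},
    {"tx": 0,"ty": 0,"tz": 0,"ax": 0,"ay": 0,"az": 0,"fingers": 0},
    {"tx": 0,"ty": 0,"tz": 0,"ax": 0,"ay": 0,"az": 0,"fingers": 0}
  ]
}}

```text
t: 26.92
position: [0.5798, 0.0229, 0.2429]
ee_rot: [-0.0, 0.708, 0.707, 0.0]
wrist_force: [0.2, 0.5, -1.0]
grip_width: 0.998
```

```bash
python3 - <<'E'
from wp import *
np.set_printoptions(precision=4,suppress=True,linewidth=150)
s=telemetry.read_state();print(s['t'],s['position'],s['wrist_force'],s['grip_width'])
p=viewer.camera_params('wrist')
f,_=grab('wrist','w12.png');np.savez('pics/w12.npz',**p)
x,e,t,R=wcrest(f.copy(),p,[.539,-.0042]); print('crest',x)
grab('scene','s12.png')
E
```

```text
26.9167 [0.5798 0.0229 0.2429] [ 0.1711  0.4596 -0.9561] 0.9978493863710316
crest [ 64.1639 109.8814   0.5953  -0.5397   4.5277]
```

View pics/w12.png

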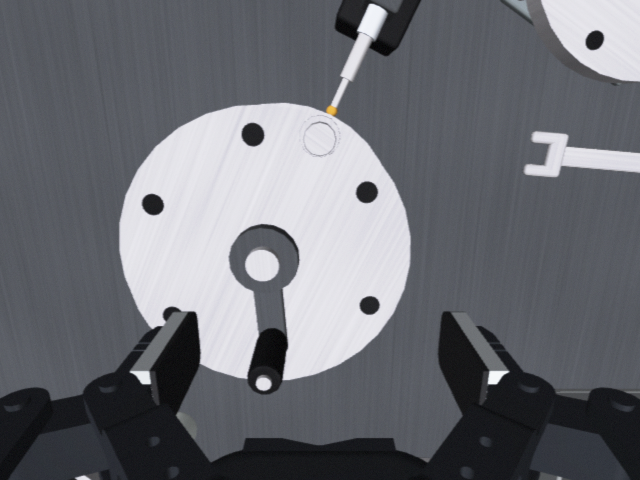

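View pics/s12.png

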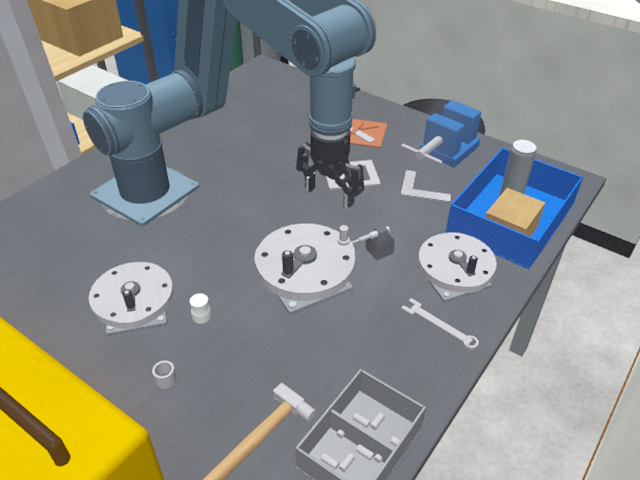

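```bash
python3 - <<'E'
from h import *
p=dict(np.load('pics/w12.npz')); c=np.array([.5396,-.0047])
a=lambda v:(np.degrees(np.arctan2(v[1],v[0])).round(2),np.linalg.norm(v).round(4))
print('tip',a(back(p,[332,111],.0625)[0][:2]-c),'rod',a(back(p,[368,35],.0625)[0][:2]-c),'marker foot',a(back(p,[320.5,136.5],.083)[0][:2]-c),'top',a(back(p,[320,139],.117)[0][:2]-c),'knob',a(back(p,[264,382],.136)[0][:2]-c))
from rig import telemetry,job
print(telemetry.read_state()['qd'].round(4))
E
```

```text
tip (np.float64(64.48), np.float64(0.1166)) rod (np.float64(64.34), np.float64(0.1714)) marker foot (np.float64(64.64), np.float64(0.0981)) top (np.float64(64.91), np.float64(0.0982)) knob (np.float64(-86.19), np.float64(0.0673))
[ 0.0099  0.002   0.0013 -0.0028 -0.0022 -0.0043]
```

The final views put the crest at 64.2° and the tip at 64.5°. The marker is upright at 64.7°, radius 98 mm, and the arm is clear. Handing in.

```bash
python3 -c "
from rig import job
print(job.sign_off())"
```

```text
the job is handed in; nothing more can be done
None
```

The flange is stopped with its high spot under the pointer, and the marker stands upright on the rim right beside the tip. I handed the job in at about 27 s, with the gripper open and clear of everything.

- **Finding the high spot:** I turned the flange by the knob at no more than about 40°/s, once each way over the high spot. The drag was symmetric about a knob angle of -86.6° (world). After the first stop a close look put it about 1.5° short, so I re-gripped and nudged it there.
- **Final crest check:** The wrist camera put the crest at about 64.2° and the pointer tip at about 64.5°. The top view, taken before the marker was placed, gave 65.0 ± 1.2°. I never felt the lesser swell; I told the two apart in the pictures, where it lies about 149° away.
- **Marker:** It was set down at about 4 N contact. It stands at about 64.7°, 98 mm from the spindle, with its foot about 2 mm inside the raised rim. The flange showed no turn beyond the measurement error.
- **Disagreement:** Drag at the high spot was about 21 N over the bearing alone, against the 4 to 7 N described. It peaked at the crest rather than on the climb.
- **Other things on the table:** In the last scene picture they look unmoved. I did not touch the pointer.

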